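# Set out four railing post sockets for tacking

### The arm

A 7-joint arm with a two-finger parallel gripper is mounted at the origin on the work surface. World frame = base frame: x ahead of the robot, y to its left, z up, the work surface at z = 0. Lengths are in m, angles in degrees, forces in N, time in s.
With the tool pointing down it reaches from about 0.425 to 0.925 m from the base axis. Payload 6.8 kg.
Tool frame: the origin (TCP) lies at the very end of the fingers, on their centre line; the grasp point (between the pads) lies 19 mm behind it (env.grasp_offset is the z of the grasp point in the tool frame, in m); z points along the fingers, y is the line along which they close (so a half turn about z gives the same grasp; the last joint's range is limited). The gripper opens to 88 mm and grips with 3 to 60 N. Pads are 20 mm wide; open, the fingers measure 115 mm over their backs; the gripper's body (75 mm by 178 mm) begins 61 mm behind the grasp point.
Start: joints at [-70.25, 27.33, 1.283, 89.118, -0.659, 63.558, -4.761], TCP at [0.295, 0.607, 0.223] pointing down, gripper open.
Joint ranges: [-169.35, 169.35], [-19.33, 120.38], [-80.79, 83.38], [13.8, 139.57], [-78.32, 258.32], [9.67, 109.79], [-169.56, 169.56]. Speed limits (degrees/s): [136.94, 136.94, 180, 180, 180, 180, 180].

### API

Orientations are given as [roll, pitch, yaw] about the fixed x, y, z axes, in that order (R = Rz(yaw) Ry(pitch) Rx(roll)).
In Python, from workcell import env gives the robot as it stands. The module is installed in compiled form; this text tells all that it offers.
- The arm moves only by the tool send_rows, never from a script. Its argument "rows" is a list of rows, each an object of numbers: "tx", "ty", "tz": the shift along the tool's x, y, z in mm; "turn": the turn about the tool's z in rad; "jaw": the opening, from 0 (shut) to 1 (fully open). A call has exactly 8 rows; each row shifts and turns the commanded pose from where the row before left it, along the tool's axes as they then stand; what a row does not reach is not made up. A row lasts 1/12 s, in which the tool goes at most 41.7 mm and 7.16 degrees, less where a joint would pass 70% of its speed; a pose out of reach is approached as far as the arm can. A call with a gripper value outside its range is refused whole. The fingers move at their own pace and stop on an object; the grip force is fixed at half the most. Time passes only in rows, so rows that do not move let the fingers close, or fill a call up. It gives the time, the measured TCP pose, the force, the opening and the grip force at its end, in the units of the state.
- env.get_obs(): the state, without advancing time (a new reading comes with each control period).
- env.camera(name): name is "scene" or "top"; returns the picture (400x640x3 uint8, red, green, blue); there is no depth.
- env.calibration(name): a dict with "K" (3x3 intrinsics, pixels), "dist_coeffs" ([k1, k2, p1, p2, k3] as OpenCV has them; the pictures are not rectified), "xyz" and "orientation" of the camera in the world. Camera axes: x right, y down, z forward; pixel columns grow to the right and rows downward; lengths in m; the calibration is good to about 2 mm. A picture is of the moment at which its call begins. calibration takes no time and is no camera call.
- env.job_done(): hands the job in; it is judged then, once.
The state is a dict: "clock": time; "joints": joint angles; "joint_vel": joint speeds; "effort": joint torques, N m; "tool_pos": TCP position; "eef_rot": TCP orientation; "contact_force": force on the tool from outside, world axes, zero at the start; "moment": the same for the moment, N m; "gripper_width": opening from 0.0 (shut) to 1.0 (fully open); "grip_force": force on a finger pad.
Only numpy, scipy, OpenCV 4.12 (cv2) and the standard library are available. Lean on these libraries where they do the work, as an engineer would, in place of code of your own. Each camera call takes 0.05 s, during which the arm holds its last target. There are 200 camera calls.

### The job

Set out the post sockets for welding: stand each of the four hollow tube stubs upright in the middle of its own base plate, the larger round pipe on the larger disc, the smaller pipe on the smaller disc, the square tube on the square plate and the oblong tube on the oblong plate. The square tube's sides must run parallel to its plate's edges, and the oblong tube's long side along its plate's long side. Leave the offcuts of solid bar and angle iron where they stand.

Things in the scene. Friction and masses are not known exactly. Their poses are not given: they have to be found in the camera images.
- pipe_large_mid (a point): The larger round pipe stub: bare grey steel, 60 mm outside, 52 mm bore (seen as a ring from above), 80 mm tall. Loose, standing upright on the table, open end up; about 0.43 kg. This point is its centre, half-way up (40 mm above its foot), on its axis; z runs along the tube.
- pipe_small_mid (a point): The smaller round pipe stub: bare grey steel, 34 mm outside, 27 mm bore (a small ring from above), 80 mm tall. Loose, standing upright on the table, open end up; about 0.2 kg. This point is its centre, half-way up (40 mm above its foot), on its axis; z runs along the tube.
- tube_square_mid (a point): The square tube stub: bare grey steel, 50 x 50 mm outside, 4 mm wall (a hollow square from above), 80 mm tall. Loose, standing upright on the table, open end up; about 0.45 kg. This point is its centre, half-way up (40 mm above its foot), on its axis; z runs along the tube, x and y are square to its flat sides.
- tube_oblong_mid (a point): The oblong (rectangular) tube stub: bare grey steel, 60 x 35 mm outside, 4 mm wall (a hollow oblong from above), 80 mm tall. Loose, standing upright on the table, open end up; about 0.42 kg. This point is its centre, half-way up (40 mm above its foot), on its axis; z runs along the tube, x along its 60 mm side, y along its 35 mm side.
- disc_large_top (a point): The larger round base plate: flat steel disc, 110 mm across, 10 mm thick, four dark bolt holes near its rim. It is held fast on the table and does not shift. This point is the centre of its upper face, 10 mm above the table; z up.
- disc_small_top (a point): The smaller round base plate: flat steel disc, 80 mm across, 10 mm thick, four dark bolt holes near its rim. It is held fast on the table and does not shift. This point is the centre of its upper face, 10 mm above the table; z up.
- plate_square_top (a point): The square base plate: flat steel, 100 x 100 mm, 10 mm thick, a dark bolt hole at each corner. It is held fast on the table and does not shift. This point is the centre of its upper face, 10 mm above the table; z up, x and y parallel to its edges.
- plate_oblong_top (a point): The oblong base plate: flat steel, 120 x 80 mm, 10 mm thick, a dark bolt hole at each corner. It is held fast on the table and does not shift. This point is the centre of its upper face, 10 mm above the table; z up, x along its 120 mm side, y along its 80 mm side.
- solid_bar_mid (a point): An offcut of solid round bar, 46 mm diameter and 60 mm tall, standing among the tubes: no bore, its top is a full disc. Not wanted; leave it. Loose, 0.78 kg. This point is its centre, 30 mm above the table.
- angle_iron_mid (a point): An offcut of angle iron, legs 50 mm, 6 mm thick (an L from above), 60 mm tall, standing on end among the tubes. Not wanted; leave it. Loose, 0.27 kg. This point is the middle of the 50 x 50 mm square that its legs border, 30 mm above the table.
Not all that is in view belongs to the job. Leave any pink or purple look-alike of the part that bears pipe_large_mid alone.

How it is judged:
By the outcome, as a careful person would: the job done as asked, in the order asked, and still so for the second after the job is handed in, with the robot touching nothing.
It also fails if it takes over 102 s, if anything falls off the work surface, if the arm or the gripper's body presses on something with over 40 N, if the wrist force passes 120 N, or if a joint passes its speed limit or range.

## Working session

There is one attempt and no reset: what is moved stays moved. The work goes in short steps, Python scripts to look and compute and a tool call to move; the robot and the scene stay as the last step left them, time stands still between calls to the robot, and variables do not carry over. Pictures are saved under pics/ and viewed, at most 14 in all, crops included, and the job is handed in when it is done.

Besides the shell and the picture viewer there is one more tool, called as name(argument=value, ...), one argument or row to a line, values as JSON. send_rows: Moves the arm, as the interface text tells. Its arguments: {"type":"object","properties":{"rows":{"type":"array","items":{"type":"object","properties":{"tx":{"type":"number"},"ty":{"type":"number"},"tz":{"type":"number"},"turn":{"type":"number"},"jaw":{"type":"number"}}}}},"required":["rows"]}

```bash
mkdir -p pics; python3 - <<'E'
from workcell import env
import cv2
for n in("top","scene"):
    c=env.calibration(n);print(n,c)
    cv2.imwrite(f"pics/{n}0.png",env.camera(n)[:,:,::-1])
print(env.get_obs(),env.grasp_offset)
E
```

```text
top {'K': array([[365.76086633,   0.        , 318.97258717],
       [  0.        , 365.76086633, 199.43319091],
       [  0.        ,   0.        ,   1.        ]]), 'dist_coeffs': array([0.00108033, 0.        , 0.        , 0.        , 0.        ]), 'xyz': array([0.43497276, 0.01834971, 0.9051901 ]), 'orientation': array([-170.35136991,   -0.71983704,  -90.01809991])}
scene {'K': array([[429.88851781,   0.        , 314.98689997],
       [  0.        , 429.88851781, 205.99469923],
       [  0.        ,   0.        ,   1.        ]]), 'dist_coeffs': array([-0.08407238,  0.        ,  0.        ,  0.        ,  0.        ]), 'xyz': array([1.32741343, 0.57857401, 0.8353882 ]), 'orientation': array([-128.13092456,    0.75209387,  125.42279014])}
{'clock': 0.1, 'joints': array([-70.24950249,  27.37189985,   1.28055636,  89.17015002,
        -0.65836888,  63.55765739,  -4.76152614]), 'joint_vel': array([-0.00682852, -0.12610428,  0.08046173, -0.07873973,  0.00611414,
        0.0048188 , -0.01356714]), 'effort': array([ 4.92215739e-03, -5.84088993e+01,  1.54098574e+00, -2.73312807e+01,
       -5.40006836e-02,  1.31232943e-02,  5.49734568e-05]), 'tool_pos': array([0.29509516, 0.60649446, 0.22178765]), 'eef_rot': array([-1.79907940e+02,  7.36633848e-03,  1.54056626e+02]), 'contact_force': array([-0.30421722,  0.04894339,  0.62829859]), 'moment': array([ 0.01069292, -0.0171251 ,  0.03042912]), 'grip_force': 0.0, 'gripper_width': 0.999204968987213} -0.0187
```

View pics/top0.png

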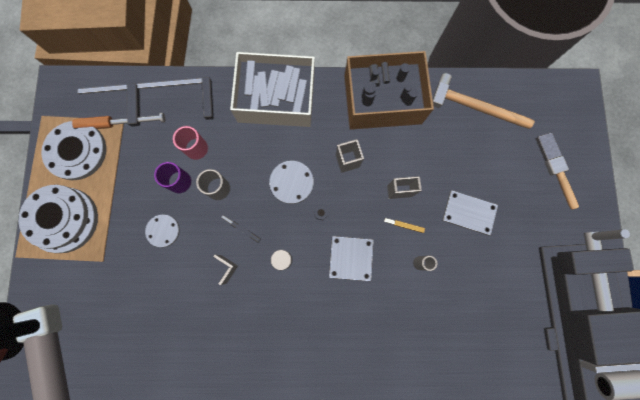

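View pics/scene0.png

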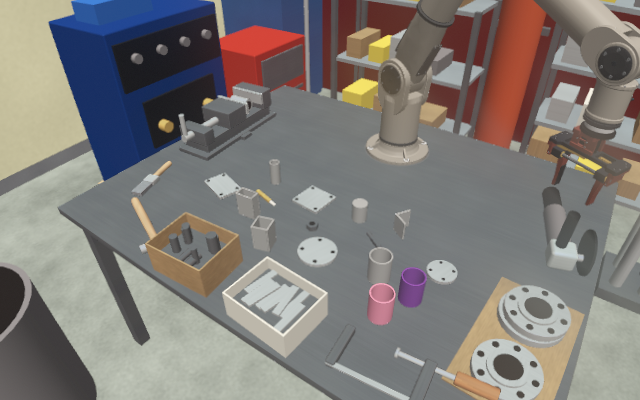

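The top view (up = +x, left = +y) shows these look-alikes for the large pipe: grey ring (209,182), purple (169,176) and pink (187,141). By the description I choose the grey one.
- **Other tubes:** square (350,153), oblong (407,185), small pipe (429,263).
- **Plates:** large disc (291,182), small disc (162,231), square (351,258), oblong (471,213).
- **Leave alone:** solid bar (281,260), angle iron (225,268).

Next I make rectified crops at the rim height and at the plate height.

```bash
cat > h.py <<'E'
import numpy as np,cv2
from scipy.spatial.transform import Rotation as Ro
from workcell import env
def proj(P,n="top"):
    c=env.calibration(n);R=Ro.from_euler('xyz',c["orientation"],degrees=True).as_matrix()
    rv=cv2.Rodrigues(R.T)[0]
    return cv2.projectPoints(np.asarray(P,float).reshape(-1,3),rv,-R.T@c["xyz"],c["K"],c["dist_coeffs"])[0][:,0]
def ortho(img,z,x0,x1,y0,y1,s,n="top"):
    # s px per m; up=+x, left=+y
    xs=x1-(np.arange(int((x1-x0)*s))+.5)/s; ys=y1-(np.arange(int((y1-y0)*s))+.5)/s
    X,Y=np.meshgrid(xs,ys,indexing='ij')
    m=proj(np.stack([X,Y,0*X+z],-1),n).reshape(*X.shape,2).astype(np.float32)
    return cv2.remap(img,m[...,0],m[...,1],cv2.INTER_CUBIC)
E
python3 - <<'E'
from h import *
img=cv2.imread("pics/top0.png")
a=ortho(img,.08,.2,.65,-.4,.4,1000);b=ortho(img,.01,.2,.65,-.4,.4,1000)
cv2.imwrite("pics/o80.png",a);cv2.imwrite("pics/o10.png",b)
# plates: bright blobs
def blobs(o,th,lo):
    g=cv2.cvtColor(o,cv2.COLOR_BGR2GRAY);_,t=cv2.threshold(g,th,255,0)
    for c in cv2.findContours(t,cv2.RETR_EXTERNAL,cv2.CHAIN_APPROX_NONE)[0]:
        if cv2.contourArea(c)<lo: continue
        (u,v),wh,an=cv2.minAreaRect(c);(p,q),r=cv2.minEnclosingCircle(c);
        print(th,"xy",round(.65-(v+.5)/1000,4),round(.4-(u+.5)/1000,4),"wh",np.round(wh,1),"an",round(an,1),"circ",round(.65-(q+.5)/1000,4),round(.4-(p+.5)/1000,4),round(r,1),"pix",int(u),int(v))
print("z10");blobs(b,120,2500)
print("z80");blobs(a,120,300);
E
```

```text
z10
120 xy 0.4435 -0.0703 wh [103.1 102. ] an 4.7 circ 0.4435 -0.0701 70.0 pix 469 205
120 xy 0.5105 0.375 wh [80. 49.] an 90.0 circ 0.5105 0.3895 40.3 pix 24 139
120 xy 0.5585 -0.3609 wh [106.7  81.7] an 17.9 circ 0.5575 -0.3614 65.3 pix 760 90
120 xy 0.6264 -0.2143 wh [39.7 67.7] an 85.8 circ 0.625 -0.2145 37.5 pix 613 23
120 xy 0.6145 0.077 wh [ 70. 111.] an 90.0 circ 0.6325 0.077 56.1 pix 322 35
z80
120 xy 0.432 -0.2385 wh [33. 34.] an 90.0 circ 0.4325 -0.2382 17.7 pix 638 217
120 xy 0.4182 0.2329 wh [50.2 50.1] an 31.6 circ 0.4185 0.2325 34.0 pix 166 231
120 xy 0.44 0.094 wh [45. 45.] an 90.0 circ 0.4399 0.094 23.1 pix 305 209
120 xy 0.4429 -0.0634 wh [95.  93.9] an 4.7 circ 0.4426 -0.0634 64.5 pix 462 206
120 xy 0.5176 -0.1847 wh [94.8 12.5] an 14.7 circ 0.517 -0.1845 47.4 pix 584 131
120 xy 0.505 0.3615 wh [73. 74.] an 90.0 circ 0.5048 0.3618 37.4 pix 38 144
120 xy 0.5466 -0.338 wh [112.7  75.4] an 18.1 circ 0.546 -0.3373 65.2 pix 737 102
120 xy 0.6112 -0.196 wh [36.8 62.6] an 85.4 circ 0.6105 -0.196 34.6 pix 595 38
120 xy 0.617 0.261 wh [59. 61.] an 90.0 circ 0.617 0.2613 30.9 pix 138 32
120 xy 0.6085 0.0725 wh [ 82. 102.] an 90.0 circ 0.6173 0.0725 51.5 pix 327 41
```

View pics/o80.png

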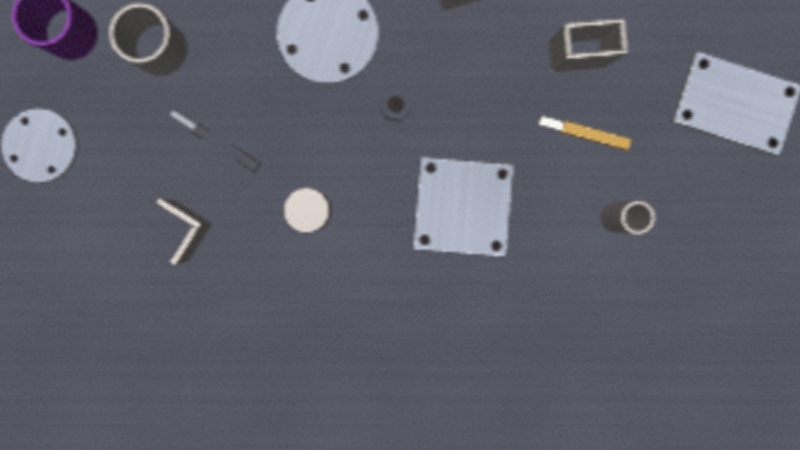

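The ortho crop at z=80 mm confirms the grey hollow ring at (138,32), next to the purple one at (42,18). The small pipe is at (638,217), the oblong tube at (595,38), the solid bar at (305,209) and the angle iron at (180,230). I'll widen the range.

```bash
python3 - <<'E'
from h import *
img=cv2.imread("pics/top0.png")
def blobs(z,th,lo,hi):
    o=ortho(img,z,.3,.8,-.5,.5,1000)
    g=cv2.cvtColor(o,cv2.COLOR_BGR2GRAY);_,t=cv2.threshold(g,th,255,0)
    for c in cv2.findContours(t,cv2.RETR_EXTERNAL,cv2.CHAIN_APPROX_NONE)[0]:
        h=cv2.convexHull(c)
        if not lo<cv2.contourArea(h)<hi: continue
        (u,v),wh,an=cv2.minAreaRect(c);M=cv2.moments(h);p,q=M['m10']/M['m00'],M['m01']/M['m00']
        print("xy",round(.8-(v+.5)/1000,4),round(.5-(u+.5)/1000,4),"wh",np.round(wh,1),"an",round(an,1),"centroid",round(.8-(q+.5)/1000,4),round(.5-(p+.5)/1000,4),"A",int(M['m00']))
for th in(120,140):
    print("z10",th);blobs(.01,th,4000,12000)
    print("z80",th);blobs(.08,th,700,5000)
g=cv2.imread("pics/top0.png")
cv2.imwrite("pics/c1.png",cv2.resize(g[120:300,140:510],None,fx=2.1,fy=2.1,interpolation=2))
E
```

```text
z10 120
xy 0.4435 -0.0703 wh [103.1 102. ] an 4.7 centroid 0.4436 -0.0703 A 10385
xy 0.5105 0.391 wh [79.9 79.9] an 45.0 centroid 0.5106 0.3911 A 5069
xy 0.5561 -0.3684 wh [122.4  81.7] an 17.9 centroid 0.5561 -0.3683 A 9918
xy 0.634 0.077 wh [109. 111.] an 90.0 centroid 0.6334 0.077 A 9602
z80 120
xy 0.432 -0.2385 wh [33. 34.] an 90.0 centroid 0.4322 -0.2383 A 913
xy 0.4182 0.2329 wh [50.2 50.1] an 31.6 centroid 0.4204 0.2236 A 1487
xy 0.44 0.094 wh [45. 45.] an 90.0 centroid 0.4399 0.0939 A 1615
xy 0.5176 -0.1847 wh [94.8 12.5] an 14.7 centroid 0.5177 -0.1851 A 1098
xy 0.505 0.3615 wh [73. 74.] an 90.0 centroid 0.5048 0.3618 A 4291
xy 0.6112 -0.196 wh [36.8 62.6] an 85.4 centroid 0.6113 -0.1958 A 2216
xy 0.617 0.261 wh [59. 61.] an 90.0 centroid 0.6172 0.2612 A 2860
xy 0.6897 -0.0652 wh [52.3 52.8] an 73.6 centroid 0.6896 -0.0651 A 2694
xy 0.722 0.3215 wh [59. 60.] an 90.0 centroid 0.7218 0.3218 A 2854
xy 0.7734 0.4086 wh [19.1 58. ] an 88.7 centroid 0.7716 0.4045 A 814
xy 0.7847 -0.4396 wh [134.1  23.5] an 20.9 centroid 0.7798 -0.4495 A 2380
xy 0.7905 -0.169 wh [ 18. 193.] an 90.0
[... 531 characters left out ...]
.2234 A 1401
xy 0.44 0.094 wh [43. 43.] an 90.0 centroid 0.4398 0.0939 A 1515
xy 0.518 -0.1848 wh [92.9 11.1] an 15.5 centroid 0.5179 -0.1846 A 955
xy 0.5045 0.3615 wh [72. 72.] an 90.0 centroid 0.5047 0.3618 A 4113
xy 0.6114 -0.1959 wh [35.6 60.7] an 85.6 centroid 0.6113 -0.1959 A 2081
xy 0.617 0.261 wh [57. 59.] an 90.0 centroid 0.6171 0.2611 A 2715
xy 0.6011 0.4902 wh [ 21.8 217.6] an 1.7 centroid 0.6035 0.4893 A 3660
xy 0.6897 -0.0651 wh [50.8 51.4] an 73.1 centroid 0.6895 -0.0651 A 2560
xy 0.7215 0.322 wh [58. 59.] an 90.0 centroid 0.7216 0.3218 A 2719
xy 0.784 -0.4427 wh [127.2  20.8] an 21.2 centroid 0.78 -0.4512 A 2034
xy 0.79 0.124 wh [ 19. 193.] an 90.0 centroid 0.792 0.1113 A 2740
```

```bash
cat > plan.py <<'E'
# usage: plan.py x y z yaw -> how far to go in tool axes: turn first in place-of-row, constant world velocity
import sys,json;from h import *
o=env.get_obs();p=o["tool_pos"];yaw=o["eef_rot"][2]
x,y,z,t=map(float,sys.argv[1:5]);jaw=float(sys.argv[5])
d=np.array([x,y,z])-p;dy=(t-yaw+180)%360-180
n=max(1,int(np.ceil(max(np.linalg.norm(d)/.036,abs(dy)/6.3))))
n=int(sys.argv[6]) if len(sys.argv)>6 else -(-n//8)*8
print("err mm",np.round(d*1e3,1),"dyaw",round(dy,2),"rows",n,"j7",round(o["joints"][6]),"F",np.round(o["contact_force"],1),"w",round(o["gripper_width"],3),round(o["grip_force"],1))
out=[];acc=np.zeros(3);a=yaw
for i in range(n):
    c,s=np.cos(np.radians(a)),np.sin(np.radians(a))
    r=d*(i+1)/n-acc
    v=np.round([1e3*(r[0]*c+r[1]*s),1e3*(r[0]*s-r[1]*c),-1e3*r[2]],1)
    acc+=np.array([v[0]*c+v[1]*s,v[0]*s-v[1]*c,-v[2]])/1e3
    k=round(-np.radians(yaw+dy*(i+1)/n-a),3);a-=np.degrees(k)
    out.append(dict(tx=v[0],ty=v[1],tz=v[2],turn=k,jaw=jaw))
for i in range(0,n,8):print(json.dumps(out[i:i+8]))
E
python3 plan.py .617 .261 .16 90 1
```

```text
err mm [ 321.9 -345.5  -61.8] dyaw -64.06 rows 16 j7 -5 F [-0.3  0.   0.6] w 0.999 0.0
[{"tx": -27.5, "ty": -10.6, "tz": 3.9, "turn": 0.07, "jaw": 1.0}, {"tx": -28.3, "ty": -8.7, "tz": 3.8, "turn": 0.07, "jaw": 1.0}, {"tx": -28.7, "ty": -6.6, "tz": 3.9, "turn": 0.07, "jaw": 1.0}, {"tx": -29.2, "ty": -4.7, "tz": 3.8, "turn": 0.069, "jaw": 1.0}, {"tx": -29.3, "ty": -2.6, "tz": 3.9, "turn": 0.07, "jaw": 1.0}, {"tx": -29.6, "ty": -0.6, "tz": 3.9, "turn": 0.07, "jaw": 1.0}, {"tx": -29.4, "ty": 1.5, "tz": 3.8, "turn": 0.07, "jaw": 1.0}, {"tx": -29.3, "ty": 3.6, "tz": 3.9, "turn": 0.07, "jaw": 1.0}]
[{"tx": -29.0, "ty": 5.6, "tz": 3.9, "turn": 0.07, "jaw": 1.0}, {"tx": -28.5, "ty": 7.6, "tz": 3.8, "turn": 0.07, "jaw": 1.0}, {"tx": -27.9, "ty": 9.6, "tz": 3.9, "turn": 0.07, "jaw": 1.0}, {"tx": -27.2, "ty": 11.5, "tz": 3.8, "turn": 0.069, "jaw": 1.0}, {"tx": -26.3, "ty": 13.4, "tz": 3.9, "turn": 0.07, "jaw": 1.0}, {"tx": -25.3, "ty": 15.2, "tz": 3.9, "turn": 0.07, "jaw": 1.0}, {"tx": -24.2, "ty": 16.9, "tz": 3.8, "turn": 0.07, "jaw": 1.0}, {"tx": -23.0, "ty": 18.6, "tz": 3.9, "turn": 0.07, "jaw": 1.0}]
```

```bash
cat > plan.py <<'E'
# usage: plan.py x y z yaw : remaining shift in present tool axes (mm), turn (rad)
import sys;from h import *
o=env.get_obs();p=o["tool_pos"];yaw=o["eef_rot"][2];a=np.radians(yaw)
x,y,z,t=map(float,sys.argv[1:5])
d=1e3*(np.array([x,y,z])-p);dy=(t-yaw+180)%360-180;c,s=np.cos(a),np.sin(a)
print("pos",np.round(p,4),"yaw",round(yaw,1),"-> tx %.1f ty %.1f tz %.1f turn %.3f"%(d[0]*c+d[1]*s,d[0]*s-d[1]*c,-d[2],-np.radians(dy)),"dist %.0f"%np.linalg.norm(d))
# after turning first:
b=np.radians(t);c,s=np.cos(b),np.sin(b);print("if turned first: tx %.1f ty %.1f"%(d[0]*c+d[1]*s,d[0]*s-d[1]*c))
print("t",round(o["clock"],2),"j",np.round(o["joints"]),"F",np.round(o["contact_force"],1),"w",round(o["gripper_width"],3),round(o["grip_force"],1))
E
```

send_rows(
  rows=[
    {"tx": -31.5,"ty": -12,"tz": 4,"turn": 0,"jaw": 1},
    {"tx": -31.5,"ty": -12,"tz": 4,"turn": 0,"jaw": 1},
    {"tx": -31.5,"ty": -12,"tz": 4,"turn": 0,"jaw": 1},
    {"tx": -31.5,"ty": -12,"tz": 4,"turn": 0,"jaw": 1},
    {"tx": -31.5,"ty": -12,"tz": 4,"turn": 0,"jaw": 1},
    {"tx": -31.5,"ty": -12,"tz": 4,"turn": 0,"jaw": 1},
    {"tx": -31.5,"ty": -12,"tz": 4,"turn": 0,"jaw": 1},
    {"tx": -31.5,"ty": -12,"tz": 4,"turn": 0,"jaw": 1},
  ],
)

```text
clock: 0.77
tool_pos: [0.4806, 0.4089, 0.1901]
eef_rot: [-180.0, -0.0, 154.1]
contact_force: [0.6, 0.2, 0.3]
gripper_width: 0.997
grip_force: 0.0
```

send_rows(
  rows=[
    {"tx": -31.5,"ty": -12,"tz": 4,"turn": 0,"jaw": 1},
    {"tx": -31.5,"ty": -12,"tz": 4,"turn": 0,"jaw": 1},
    {"tx": -31.5,"ty": -12,"tz": 4,"turn": 0,"jaw": 1},
    {"tx": -31.5,"ty": -12,"tz": 4,"turn": 0,"jaw": 1},
    {"tx": -31.5,"ty": -12,"tz": 4,"turn": 0,"jaw": 1},
    {"tx": -31.5,"ty": -12,"tz": 4,"turn": 0,"jaw": 1},
    {"tx": 0,"ty": 0,"tz": 0,"turn": 0.11,"jaw": 1},
    {"tx": 0,"ty": 0,"tz": 0,"turn": 0.11,"jaw": 1},
  ],
)

```text
clock: 1.43
tool_pos: [0.6199, 0.2591, 0.1658]
eef_rot: [-179.9, 0.0, 140.8]
contact_force: [-1.0, -0.2, 0.5]
gripper_width: 1.005
grip_force: 0.0
```

send_rows(
  rows=[
    {"tx": 0,"ty": 0,"tz": 0,"turn": 0.112,"jaw": 1},
    {"tx": 0,"ty": 0,"tz": 0,"turn": 0.112,"jaw": 1},
    {"tx": 0,"ty": 0,"tz": 0,"turn": 0.112,"jaw": 1},
    {"tx": 0,"ty": 0,"tz": 0,"turn": 0.112,"jaw": 1},
    {"tx": 0,"ty": 0,"tz": 0,"turn": 0.112,"jaw": 1},
    {"tx": 0,"ty": 0,"tz": 0,"turn": 0.112,"jaw": 1},
    {"tx": 0,"ty": 0,"tz": 0,"turn": 0.112,"jaw": 1},
    {"tx": 0,"ty": 0,"tz": 0,"turn": 0.112,"jaw": 1},
  ],
)

```text
clock: 2.1
tool_pos: [0.618, 0.2629, 0.1662]
eef_rot: [-180.0, 0.0, 89.8]
contact_force: [0.2, 0.2, -0.5]
gripper_width: 0.998
grip_force: 0.0
```

```bash
python3 plan.py .617 .261 .036 90; python3 - <<'E'
from h import *
i=env.camera("scene")[:,:,::-1];cv2.imwrite("pics/s1.png",cv2.resize(i[150:350,220:520],None,fx=2.5,fy=2.5))
E
```

```text
pos [0.618  0.2629 0.1662] yaw 89.8 -> tx -1.9 ty -1.0 tz 130.2 turn -0.003 dist 130
if turned first: tx -1.9 ty -1.0
t 2.1 j [-44.  31.  22.  94. -14.  58. -17.] F [ 0.2  0.2 -0.5] w 0.998 0.0
```

View pics/s1.png

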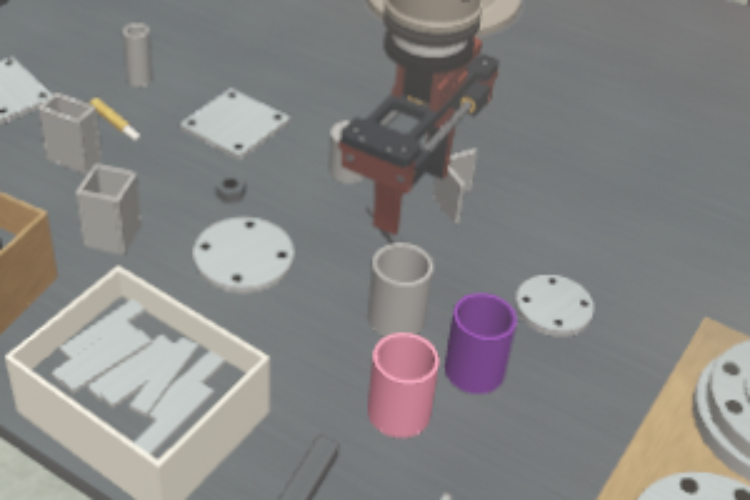

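The close crop shows the open gripper above the grey pipe at (400,290), with pink (403,385) and purple (480,345) clear of the fingers. Descend and close.

send_rows(
  rows=[
    {"tx": -2,"ty": -1,"tz": 20,"turn": 0,"jaw": 1},
    {"tx": 0,"ty": 0,"tz": 20,"turn": 0,"jaw": 1},
    {"tx": 0,"ty": 0,"tz": 20,"turn": 0,"jaw": 1},
    {"tx": 0,"ty": 0,"tz": 20,"turn": 0,"jaw": 1},
    {"tx": 0,"ty": 0,"tz": 20,"turn": 0,"jaw": 1},
    {"tx": 0,"ty": 0,"tz": 20,"turn": 0,"jaw": 1},
    {"tx": 0,"ty": 0,"tz": 10,"turn": 0,"jaw": 1},
    {"tx": 0,"ty": 0,"tz": 0,"turn": 0,"jaw": 1},
  ],
)

```text
clock: 2.82
tool_pos: [0.6154, 0.2603, 0.0339]
eef_rot: [-179.7, 0.1, 90.2]
contact_force: [0.1, 0.4, 0.2]
gripper_width: 1.003
grip_force: 0.0
```

send_rows(
  rows=[
    {"jaw": 0.6,"tx": 0,"ty": 0,"tz": 0,"turn": 0},
    {"jaw": 0.5,"tx": 0,"ty": 0,"tz": 0,"turn": 0},
    {"jaw": 0.5,"tx": 0,"ty": 0,"tz": 0,"turn": 0},
    {"jaw": 0.5,"tx": 0,"ty": 0,"tz": 0,"turn": 0},
    {"jaw": 0.5,"tx": 0,"ty": 0,"tz": 0,"turn": 0},
    {"jaw": 0.5,"tx": 0,"ty": 0,"tz": 0,"turn": 0},
    {"jaw": 0.5,"tx": 0,"ty": 0,"tz": 0,"turn": 0},
    {"jaw": 0.5,"tx": 0,"ty": 0,"tz": 0,"turn": 0},
  ],
)

```text
clock: 3.48
tool_pos: [0.6172, 0.2613, 0.0376]
eef_rot: [-180.0, -0.0, 90.1]
contact_force: [-3.8, -1.1, 7.0]
gripper_width: 0.671
grip_force: 30.0
```

send_rows(
  rows=[
    {"jaw": 0.4,"tx": 0,"ty": 0,"tz": 0,"turn": 0},
    {"jaw": 0.4,"tx": 0,"ty": 0,"tz": 0,"turn": 0},
    {"jaw": 0.4,"tx": 0,"ty": 0,"tz": -20,"turn": 0},
    {"jaw": 0.4,"tx": 0,"ty": 0,"tz": -20,"turn": 0},
    {"jaw": 0.4,"tx": 0,"ty": 0,"tz": -20,"turn": 0},
    {"jaw": 0.4,"tx": 0,"ty": 0,"tz": -20,"turn": 0},
    {"jaw": 0.4,"tx": 0,"ty": 0,"tz": -20,"turn": 0},
    {"jaw": 0.4,"tx": 0,"ty": 0,"tz": 0,"turn": 0},
  ],
)

```text
clock: 4.15
tool_pos: [0.6195, 0.2616, 0.1403]
eef_rot: [179.7, -0.2, 90.1]
contact_force: [1.7, -0.3, -4.3]
gripper_width: 0.676
grip_force: 30.0
```

```bash
python3 plan.py .6333 .077 .136 90
```

```text
pos [0.6195 0.2616 0.1403] yaw 90.1 -> tx -184.6 ty 13.4 tz 4.3 turn 0.002 dist 185
if turned first: tx -184.6 ty 13.8
t 4.15 j [-43.  33.  22.  95. -14.  54. -16.] F [ 1.7 -0.3 -4.3] w 0.676 30.0
```

send_rows(
  rows=[
    {"tx": -30,"ty": 2,"tz": 0,"turn": 0,"jaw": 0.4},
    {"tx": -30,"ty": 2,"tz": 0,"turn": 0,"jaw": 0.4},
    {"tx": -30,"ty": 2,"tz": 0,"turn": 0,"jaw": 0.4},
    {"tx": -30,"ty": 2,"tz": 0,"turn": 0,"jaw": 0.4},
    {"tx": -30,"ty": 2,"tz": 0,"turn": 0,"jaw": 0.4},
    {"tx": -30,"ty": 2,"tz": 0,"turn": 0,"jaw": 0.4},
    {"tx": -4,"ty": 2,"tz": 0,"turn": 0,"jaw": 0.4},
    {"tx": 0,"ty": 0,"tz": 0,"turn": 0,"jaw": 0.4},
  ],
)

```text
clock: 4.82
tool_pos: [0.6313, 0.0728, 0.1354]
eef_rot: [-179.9, 0.1, 89.8]
contact_force: [0.1, -0.0, -4.1]
gripper_width: 0.674
grip_force: 30.0
```

send_rows(
  rows=[
    {"tx": 0,"ty": 0,"tz": 15,"turn": 0,"jaw": 0.4},
    {"tx": 0,"ty": 0,"tz": 15,"turn": 0,"jaw": 0.4},
    {"tx": 0,"ty": 0,"tz": 15,"turn": 0,"jaw": 0.4},
    {"tx": 0,"ty": 0,"tz": 15,"turn": 0,"jaw": 0.4},
    {"tx": 0,"ty": 0,"tz": 10,"turn": 0,"jaw": 0.4},
    {"tx": 0,"ty": 0,"tz": 5,"turn": 0,"jaw": 0.4},
    {"tx": 0,"ty": 0,"tz": 0,"turn": 0,"jaw": 0.4},
    {"tx": 0,"ty": 0,"tz": 0,"turn": 0,"jaw": 0.4},
  ],
)

```text
clock: 5.48
tool_pos: [0.6318, 0.0775, 0.0616]
eef_rot: [-180.0, -0.0, 90.1]
contact_force: [0.7, 0.0, -3.9]
gripper_width: 0.677
grip_force: 30.0
```

```bash
python3 plan.py .6333 .077 .0476 90;  python3 - <<'E'
from h import *
i=env.camera("scene")[:,:,::-1];cv2.imwrite("pics/s2.png",cv2.resize(i[150:300,220:420],None,fx=3.5,fy=3.5))
E
```

```text
pos [0.6318 0.0775 0.0616] yaw 90.1 -> tx -0.5 ty 1.5 tz 14.0 turn 0.003 dist 14
if turned first: tx -0.5 ty 1.5
t 5.48 j [-27.  36.  20. 103. -17.  45.   2.] F [ 0.7  0.  -3.9] w 0.677 30.0
```

View pics/s2.png

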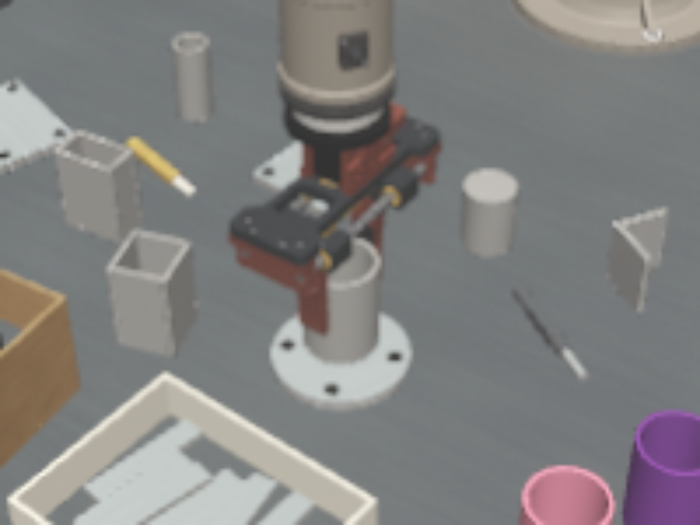

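The pipe at (340,300) hangs over the larger disc and looks central. Lower it.

send_rows(
  rows=[
    {"tx": 0,"ty": 1.5,"tz": 4,"turn": 0,"jaw": 0.4},
    {"tx": 0,"ty": 0,"tz": 4,"turn": 0,"jaw": 0.4},
    {"tx": 0,"ty": 0,"tz": 3,"turn": 0,"jaw": 0.4},
    {"tx": 0,"ty": 0,"tz": 1,"turn": 0,"jaw": 0.4},
    {"tx": 0,"ty": 0,"tz": 0,"turn": 0,"jaw": 0.4},
    {"tx": 0,"ty": 0,"tz": 0,"turn": 0,"jaw": 0.4},
    {"tx": 0,"ty": 0,"tz": 0,"turn": 0,"jaw": 0.4},
    {"tx": 0,"ty": 0,"tz": 0,"turn": 0,"jaw": 0.4},
  ],
)

```text
clock: 6.2
tool_pos: [0.6334, 0.077, 0.0498]
eef_rot: [180.0, -0.0, 90.1]
contact_force: [-0.6, -0.5, -4.3]
gripper_width: 0.674
grip_force: 30.0
```

```bash
python3 plan.py .6333 .077 .0476 90
```

```text
pos [0.6334 0.077  0.0498] yaw 90.1 -> tx -0.0 ty -0.1 tz 2.2 turn 0.002 dist 2
if turned first: tx -0.0 ty -0.1
t 6.2 j [-27.  37.  20. 103. -17.  44.   2.] F [-0.6 -0.5 -4.3] w 0.674 30.0
```

send_rows(
  rows=[
    {"tx": 0,"ty": 0,"tz": 1,"turn": 0,"jaw": 0.4},
    {"tx": 0,"ty": 0,"tz": 1,"turn": 0,"jaw": 0.4},
    {"tx": 0,"ty": 0,"tz": 0,"turn": 0,"jaw": 0.4},
    {"tx": 0,"ty": 0,"tz": 0,"turn": 0,"jaw": 0.4},
    {"tx": 0,"ty": 0,"tz": 0,"turn": 0,"jaw": 0.4},
    {"tx": 0,"ty": 0,"tz": 0,"turn": 0,"jaw": 0.4},
    {"tx": 0,"ty": 0,"tz": 0,"turn": 0,"jaw": 0.4},
    {"tx": 0,"ty": 0,"tz": 0,"turn": 0,"jaw": 0.4},
  ],
)

```text
clock: 6.87
tool_pos: [0.6332, 0.077, 0.0476]
eef_rot: [-180.0, -0.0, 90.1]
contact_force: [0.4, -0.2, -5.1]
gripper_width: 0.673
grip_force: 30.0
```

send_rows(
  rows=[
    {"tx": 0,"ty": 0,"tz": 0,"turn": 0,"jaw": 0.8},
    {"tx": 0,"ty": 0,"tz": 0,"turn": 0,"jaw": 1},
    {"tx": 0,"ty": 0,"tz": 0,"turn": 0,"jaw": 1},
    {"tx": 0,"ty": 0,"tz": 0,"turn": 0,"jaw": 1},
    {"tx": 0,"ty": 0,"tz": 0,"turn": 0,"jaw": 1},
    {"tx": 0,"ty": 0,"tz": 0,"turn": 0,"jaw": 1},
    {"tx": 0,"ty": 0,"tz": 0,"turn": 0,"jaw": 1},
    {"tx": 0,"ty": 0,"tz": 0,"turn": 0,"jaw": 1},
  ],
)

```text
clock: 7.53
tool_pos: [0.6333, 0.077, 0.0477]
eef_rot: [180.0, -0.0, 90.1]
contact_force: [-0.0, 0.1, -0.4]
gripper_width: 0.999
grip_force: 0.0
```

send_rows(
  rows=[
    {"tx": 0,"ty": 0,"tz": -15,"turn": 0,"jaw": 1},
    {"tx": 0,"ty": 0,"tz": -20,"turn": 0,"jaw": 1},
    {"tx": 0,"ty": 0,"tz": -20,"turn": 0,"jaw": 1},
    {"tx": 0,"ty": 0,"tz": -20,"turn": 0,"jaw": 1},
    {"tx": 0,"ty": 0,"tz": -20,"turn": 0,"jaw": 1},
    {"tx": 0,"ty": 0,"tz": -15,"turn": 0,"jaw": 1},
    {"tx": 0,"ty": 0,"tz": 0,"turn": 0,"jaw": 1},
    {"tx": 0,"ty": 0,"tz": 0,"turn": 0,"jaw": 1},
  ],
)

```text
clock: 8.2
tool_pos: [0.6336, 0.0771, 0.1581]
eef_rot: [179.9, -0.0, 90.1]
contact_force: [0.3, 0.2, -0.7]
gripper_width: 1.003
grip_force: 0.0
```

```bash
python3 plan.py .4323 -.2382 .158 90
```

```text
pos [0.6336 0.0771 0.1581] yaw 90.1 -> tx -314.9 ty -202.0 tz 0.1 turn 0.002 dist 374
if turned first: tx -315.3 ty -201.3
t 8.2 j [-29.  29.  23.  99. -14.  55.  -1.] F [ 0.3  0.2 -0.7] w 1.003 0.0
```

send_rows(
  rows=[
    {"tx": -25,"ty": -16,"tz": 0,"turn": 0,"jaw": 1},
    {"tx": -25,"ty": -16,"tz": 0,"turn": 0,"jaw": 1},
    {"tx": -25,"ty": -16,"tz": 0,"turn": 0,"jaw": 1},
    {"tx": -25,"ty": -16,"tz": 0,"turn": 0,"jaw": 1},
    {"tx": -25,"ty": -16,"tz": 0,"turn": 0,"jaw": 1},
    {"tx": -25,"ty": -16,"tz": 0,"turn": 0,"jaw": 1},
    {"tx": -25,"ty": -16,"tz": 0,"turn": 0,"jaw": 1},
    {"tx": -25,"ty": -16,"tz": 0,"turn": 0,"jaw": 1},
  ],
)

```text
clock: 8.87
tool_pos: [0.5037, -0.1241, 0.1563]
eef_rot: [-179.9, -0.0, 90.1]
contact_force: [-0.2, -0.3, -0.3]
gripper_width: 0.999
grip_force: 0.0
```

send_rows(
  rows=[
    {"tx": -25,"ty": -16,"tz": 0,"turn": 0,"jaw": 1},
    {"tx": -25,"ty": -16,"tz": 0,"turn": 0,"jaw": 1},
    {"tx": -25,"ty": -16,"tz": 0,"turn": 0,"jaw": 1},
    {"tx": -25,"ty": -16,"tz": 0,"turn": 0,"jaw": 1},
    {"tx": -15,"ty": -10,"tz": 0,"turn": 0,"jaw": 1},
    {"tx": 0,"ty": 0,"tz": 0,"turn": 0,"jaw": 1},
    {"tx": 0,"ty": 0,"tz": 0,"turn": 0,"jaw": 1},
    {"tx": 0,"ty": 0,"tz": 0,"turn": 0,"jaw": 1},
  ],
)

```text
clock: 9.53
tool_pos: [0.4321, -0.2373, 0.1569]
eef_rot: [-179.9, -0.0, 90.2]
contact_force: [-0.6, 0.5, -0.0]
gripper_width: 1.003
grip_force: 0.0
```

```bash
python3 plan.py .4323 -.2382 .036 90; python3 - <<'E'
from h import *
i=env.camera("top")[:,:,::-1];cv2.imwrite("pics/t1.png",cv2.resize(i[130:310,260:500],None,fx=3,fy=3))
E
```

```text
pos [ 0.4321 -0.2373  0.1569] yaw 90.2 -> tx -0.9 ty 0.2 tz 120.9 turn 0.003 dist 121
if turned first: tx -0.9 ty 0.2
t 9.53 j [ -4.  16.  30. 119. -11.  48.  33.] F [-0.6  0.5 -0. ] w 1.003 0.0
```

View pics/t1.png

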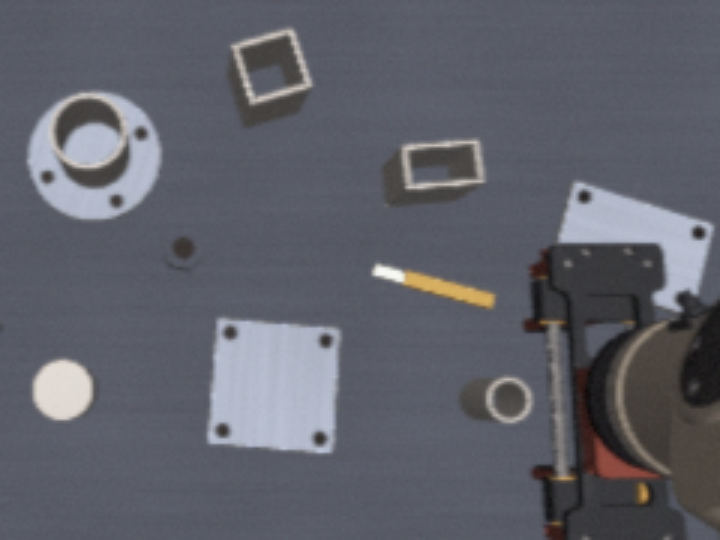

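The top crop shows the large pipe standing on its disc (90,130). The gripper is near (610,390), offset by parallax from the small pipe at (508,400), as expected at that height. Descend and grip.

send_rows(
  rows=[
    {"tx": -1,"ty": 0,"tz": 20,"turn": 0,"jaw": 1},
    {"tx": 0,"ty": 0,"tz": 20,"turn": 0,"jaw": 1},
    {"tx": 0,"ty": 0,"tz": 20,"turn": 0,"jaw": 1},
    {"tx": 0,"ty": 0,"tz": 20,"turn": 0,"jaw": 1},
    {"tx": 0,"ty": 0,"tz": 20,"turn": 0,"jaw": 1},
    {"tx": 0,"ty": 0,"tz": 20,"turn": 0,"jaw": 0.8},
    {"tx": 0,"ty": 0,"tz": 0,"turn": 0,"jaw": 0.7},
    {"tx": 0,"ty": 0,"tz": 0,"turn": 0,"jaw": 0.6},
  ],
)

```text
clock: 10.25
tool_pos: [0.4317, -0.2382, 0.0369]
eef_rot: [-179.9, -0.1, 90.2]
contact_force: [0.3, -0.5, 0.4]
gripper_width: 0.81
grip_force: 0.0
```

send_rows(
  rows=[
    {"jaw": 0.5,"tx": 0,"ty": 0,"tz": 0,"turn": 0},
    {"jaw": 0.4,"tx": 0,"ty": 0,"tz": 0,"turn": 0},
    {"jaw": 0.3,"tx": 0,"ty": 0,"tz": 0,"turn": 0},
    {"jaw": 0.2,"tx": 0,"ty": 0,"tz": 0,"turn": 0},
    {"jaw": 0.2,"tx": 0,"ty": 0,"tz": 0,"turn": 0},
    {"jaw": 0.2,"tx": 0,"ty": 0,"tz": 0,"turn": 0},
    {"jaw": 0.2,"tx": 0,"ty": 0,"tz": 0,"turn": 0},
    {"jaw": 0.2,"tx": 0,"ty": 0,"tz": 0,"turn": 0},
  ],
)

```text
clock: 10.92
tool_pos: [0.432, -0.2395, 0.0381]
eef_rot: [180.0, -0.0, 90.1]
contact_force: [-0.7, 1.0, 6.6]
gripper_width: 0.387
grip_force: 30.0
```

send_rows(
  rows=[
    {"jaw": 0.2,"tx": 0,"ty": 0,"tz": 0,"turn": 0},
    {"jaw": 0.2,"tx": 0,"ty": 0,"tz": 0,"turn": 0},
    {"jaw": 0.2,"tx": 0,"ty": 0,"tz": -24,"turn": 0},
    {"jaw": 0.2,"tx": 0,"ty": 0,"tz": -24,"turn": 0},
    {"jaw": 0.2,"tx": 0,"ty": 0,"tz": -24,"turn": 0},
    {"jaw": 0.2,"tx": 0,"ty": 0,"tz": -24,"turn": 0},
    {"jaw": 0.2,"tx": 0,"ty": 0,"tz": -24,"turn": 0},
    {"jaw": 0.2,"tx": 0,"ty": 0,"tz": 0,"turn": 0},
  ],
)

```text
clock: 11.58
tool_pos: [0.4339, -0.2405, 0.1612]
eef_rot: [179.6, 0.1, 90.1]
contact_force: [0.6, -0.7, -2.3]
gripper_width: 0.388
grip_force: 30.0
```

```bash
python3 plan.py .5105 .391 .158 90
```

```text
pos [ 0.4339 -0.2405  0.1612] yaw 90.1 -> tx 631.4 ty 77.6 tz 3.2 turn 0.001 dist 636
if turned first: tx 631.5 ty 76.6
t 11.58 j [ -4.  16.  31. 119. -11.  48.  33.] F [ 0.6 -0.7 -2.3] w 0.388 30.0
```

send_rows(
  rows=[
    {"tx": 30,"ty": 3.7,"tz": 0,"turn": 0,"jaw": 0.2},
    {"tx": 30,"ty": 3.7,"tz": 0,"turn": 0,"jaw": 0.2},
    {"tx": 30,"ty": 3.7,"tz": 0,"turn": 0,"jaw": 0.2},
    {"tx": 30,"ty": 3.7,"tz": 0,"turn": 0,"jaw": 0.2},
    {"tx": 30,"ty": 3.7,"tz": 0,"turn": 0,"jaw": 0.2},
    {"tx": 30,"ty": 3.7,"tz": 0,"turn": 0,"jaw": 0.2},
    {"tx": 30,"ty": 3.7,"tz": 0,"turn": 0,"jaw": 0.2},
    {"tx": 30,"ty": 3.7,"tz": 0,"turn": 0,"jaw": 0.2},
  ],
)

```text
clock: 12.25
tool_pos: [0.4601, 0.0022, 0.1566]
eef_rot: [-179.9, 0.0, 90.1]
contact_force: [0.6, -0.5, -2.2]
gripper_width: 0.386
grip_force: 30.0
```

send_rows(
  rows=[
    {"tx": 30,"ty": 3.7,"tz": 0,"turn": 0,"jaw": 0.2},
    {"tx": 30,"ty": 3.7,"tz": 0,"turn": 0,"jaw": 0.2},
    {"tx": 30,"ty": 3.7,"tz": 0,"turn": 0,"jaw": 0.2},
    {"tx": 30,"ty": 3.7,"tz": 0,"turn": 0,"jaw": 0.2},
    {"tx": 30,"ty": 3.7,"tz": 0,"turn": 0,"jaw": 0.2},
    {"tx": 30,"ty": 3.7,"tz": 0,"turn": 0,"jaw": 0.2},
    {"tx": 30,"ty": 3.7,"tz": 0,"turn": 0,"jaw": 0.2},
    {"tx": 30,"ty": 3.7,"tz": 0,"turn": 0,"jaw": 0.2},
  ],
)

```text
clock: 12.92
tool_pos: [0.4892, 0.2419, 0.1562]
eef_rot: [-179.9, 0.0, 90.1]
contact_force: [-0.2, -0.3, -2.9]
gripper_width: 0.387
grip_force: 30.0
```

send_rows(
  rows=[
    {"tx": 30,"ty": 3.7,"tz": 0,"turn": 0,"jaw": 0.2},
    {"tx": 30,"ty": 3.7,"tz": 0,"turn": 0,"jaw": 0.2},
    {"tx": 30,"ty": 3.7,"tz": 0,"turn": 0,"jaw": 0.2},
    {"tx": 30,"ty": 3.7,"tz": 0,"turn": 0,"jaw": 0.2},
    {"tx": 30,"ty": 3.7,"tz": 0,"turn": 0,"jaw": 0.2},
    {"tx": 0,"ty": 0,"tz": 0,"turn": 0,"jaw": 0.2},
    {"tx": 0,"ty": 0,"tz": 0,"turn": 0,"jaw": 0.2},
    {"tx": 0,"ty": 0,"tz": 0,"turn": 0,"jaw": 0.2},
  ],
)

```text
clock: 13.58
tool_pos: [0.5078, 0.3895, 0.156]
eef_rot: [-179.9, 0.1, 90.1]
contact_force: [-0.6, -0.7, -2.5]
gripper_width: 0.383
grip_force: 30.0
```

```bash
python3 plan.py .5105 .391 .062 90
```

```text
pos [0.5078 0.3895 0.156 ] yaw 90.1 -> tx 1.5 ty 2.8 tz 94.0 turn 0.002 dist 94
if turned first: tx 1.5 ty 2.7
t 13.58 j [-55.  28.  16.  99.  -9.  54. -35.] F [-0.6 -0.7 -2.5] w 0.383 30.0
```

send_rows(
  rows=[
    {"tx": 1,"ty": 2.5,"tz": 20,"turn": 0,"jaw": 0.2},
    {"tx": 0,"ty": 0,"tz": 20,"turn": 0,"jaw": 0.2},
    {"tx": 0,"ty": 0,"tz": 20,"turn": 0,"jaw": 0.2},
    {"tx": 0,"ty": 0,"tz": 20,"turn": 0,"jaw": 0.2},
    {"tx": 0,"ty": 0,"tz": 10,"turn": 0,"jaw": 0.2},
    {"tx": 0,"ty": 0,"tz": 5,"turn": 0,"jaw": 0.2},
    {"tx": 0,"ty": 0,"tz": 0,"turn": 0,"jaw": 0.2},
    {"tx": 0,"ty": 0,"tz": 0,"turn": 0,"jaw": 0.2},
  ],
)

```text
clock: 14.25
tool_pos: [0.5114, 0.3915, 0.0633]
eef_rot: [180.0, -0.0, 90.1]
contact_force: [0.6, 0.0, -2.2]
gripper_width: 0.386
grip_force: 30.0
```

```bash
python3 plan.py .5105 .391 .0475 90;  python3 - <<'E'
from h import *
i=env.camera("scene")[:,:,::-1];cv2.imwrite("pics/s3.png",cv2.resize(i[170:330,340:540],None,fx=3.5,fy=3.5))
E
```

```text
pos [0.5114 0.3915 0.0633] yaw 90.1 -> tx -0.5 ty -0.9 tz 15.8 turn 0.001 dist 16
if turned first: tx -0.5 ty -0.9
t 14.25 j [-53.  35.  14. 101. -11.  45. -33.] F [ 0.6  0.  -2.2] w 0.386 30.0
```

View pics/s3.png

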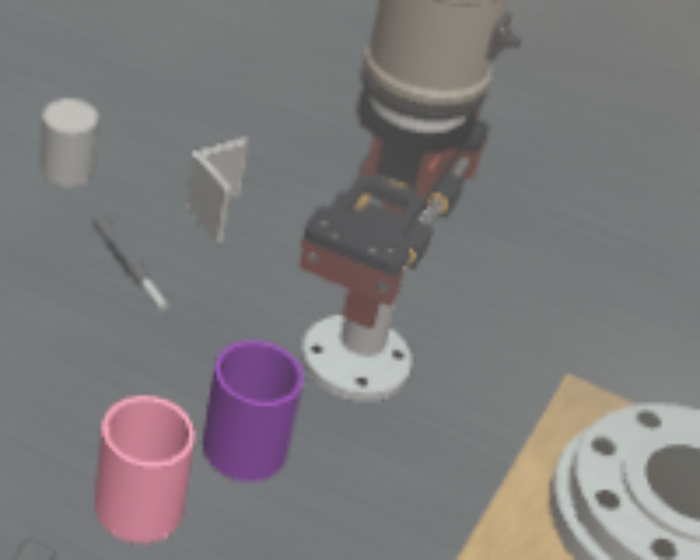

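The small pipe hangs over the small disc at (360,345), and the purple look-alike at (250,410) is clear. Lower, release and lift.

send_rows(
  rows=[
    {"tx": -0.5,"ty": -0.7,"tz": 4,"turn": 0,"jaw": 0.2},
    {"tx": 0,"ty": 0,"tz": 4,"turn": 0,"jaw": 0.2},
    {"tx": 0,"ty": 0,"tz": 3,"turn": 0,"jaw": 0.2},
    {"tx": 0,"ty": 0,"tz": 2,"turn": 0,"jaw": 0.2},
    {"tx": 0,"ty": 0,"tz": 1,"turn": 0,"jaw": 0.2},
    {"tx": 0,"ty": 0,"tz": 1,"turn": 0,"jaw": 0.2},
    {"tx": 0,"ty": 0,"tz": 0,"turn": 0,"jaw": 0.2},
    {"tx": 0,"ty": 0,"tz": 0,"turn": 0,"jaw": 0.2},
  ],
)

```text
clock: 14.97
tool_pos: [0.51, 0.3913, 0.0482]
eef_rot: [-180.0, -0.0, 90.1]
contact_force: [-1.6, -1.4, 3.9]
gripper_width: 0.383
grip_force: 30.0
```

```bash
python3 plan.py .5105 .391 .0475 90
```

```text
pos [0.51   0.3913 0.0482] yaw 90.1 -> tx -0.3 ty 0.5 tz 0.7 turn 0.002 dist 1
if turned first: tx -0.3 ty 0.5
t 14.97 j [-53.  36.  14. 102. -12.  43. -33.] F [-1.6 -1.4  3.9] w 0.383 30.0
```

In contact (+6 N relative). Release.

send_rows(
  rows=[
    {"tx": 0,"ty": 0,"tz": 0,"turn": 0,"jaw": 0.5},
    {"tx": 0,"ty": 0,"tz": 0,"turn": 0,"jaw": 0.7},
    {"tx": 0,"ty": 0,"tz": 0,"turn": 0,"jaw": 0.8},
    {"tx": 0,"ty": 0,"tz": 0,"turn": 0,"jaw": 0.8},
    {"tx": 0,"ty": 0,"tz": 0,"turn": 0,"jaw": 0.8},
    {"tx": 0,"ty": 0,"tz": 0,"turn": 0,"jaw": 0.8},
    {"tx": 0,"ty": 0,"tz": 0,"turn": 0,"jaw": 0.8},
    {"tx": 0,"ty": 0,"tz": 0,"turn": 0,"jaw": 0.8},
  ],
)

```text
clock: 15.63
tool_pos: [0.5101, 0.3913, 0.0476]
eef_rot: [180.0, -0.0, 90.1]
contact_force: [-0.3, 0.2, 0.3]
gripper_width: 0.802
grip_force: 0.0
```

send_rows(
  rows=[
    {"tx": 0,"ty": 0,"tz": -15,"turn": 0,"jaw": 0.8},
    {"tx": 0,"ty": 0,"tz": -20,"turn": 0,"jaw": 0.8},
    {"tx": 0,"ty": 0,"tz": -20,"turn": 0,"jaw": 0.8},
    {"tx": 0,"ty": 0,"tz": -20,"turn": 0,"jaw": 0.8},
    {"tx": 0,"ty": 0,"tz": -20,"turn": 0,"jaw": 0.8},
    {"tx": 0,"ty": 0,"tz": -15,"turn": 0,"jaw": 0.8},
    {"tx": 0,"ty": 0,"tz": 0,"turn": 0,"jaw": 1},
    {"tx": 0,"ty": 0,"tz": 0,"turn": 0,"jaw": 1},
  ],
)

```text
clock: 16.3
tool_pos: [0.5104, 0.3916, 0.1581]
eef_rot: [179.9, -0.1, 90.1]
contact_force: [-0.4, 0.0, 0.3]
gripper_width: 0.914
grip_force: 0.0
```

```bash
python3 plan.py .6896 -.0651 .158 16.6
```

```text
pos [0.5104 0.3916 0.1581] yaw 90.1 -> tx -457.0 ty 178.3 tz 0.1 turn 1.283 dist 491
if turned first: tx 41.3 ty 488.8
t 16.3 j [-55.  29.  16.  98.  -9.  55. -35.] F [-0.4  0.   0.3] w 0.914 0.0
```

send_rows(
  rows=[
    {"tx": -32.6,"ty": 12.7,"tz": 0,"turn": 0,"jaw": 1},
    {"tx": -32.6,"ty": 12.7,"tz": 0,"turn": 0,"jaw": 1},
    {"tx": -32.6,"ty": 12.7,"tz": 0,"turn": 0,"jaw": 1},
    {"tx": -32.6,"ty": 12.7,"tz": 0,"turn": 0,"jaw": 1},
    {"tx": -32.6,"ty": 12.7,"tz": 0,"turn": 0,"jaw": 1},
    {"tx": -32.6,"ty": 12.7,"tz": 0,"turn": 0,"jaw": 1},
    {"tx": -32.6,"ty": 12.7,"tz": 0,"turn": 0,"jaw": 1},
    {"tx": -32.6,"ty": 12.7,"tz": 0,"turn": 0,"jaw": 1},
  ],
)

```text
clock: 16.97
tool_pos: [0.6116, 0.1288, 0.1559]
eef_rot: [-179.9, 0.0, 90.1]
contact_force: [-0.2, 0.1, 0.0]
gripper_width: 1.003
grip_force: 0.0
```

send_rows(
  rows=[
    {"tx": -32.6,"ty": 12.7,"tz": 0,"turn": 0,"jaw": 1},
    {"tx": -32.6,"ty": 12.7,"tz": 0,"turn": 0,"jaw": 1},
    {"tx": -32.6,"ty": 12.7,"tz": 0,"turn": 0,"jaw": 1},
    {"tx": -32.6,"ty": 12.7,"tz": 0,"turn": 0,"jaw": 1},
    {"tx": -32.6,"ty": 12.7,"tz": 0,"turn": 0,"jaw": 1},
    {"tx": -32.6,"ty": 12.7,"tz": 0,"turn": 0,"jaw": 1},
    {"tx": 0,"ty": 0,"tz": 0,"turn": 0.107,"jaw": 1},
    {"tx": 0,"ty": 0,"tz": 0,"turn": 0.107,"jaw": 1},
  ],
)

```text
clock: 17.63
tool_pos: [0.688, -0.0691, 0.1556]
eef_rot: [-179.9, 0.1, 77.3]
contact_force: [-0.5, 0.6, -0.2]
gripper_width: 0.999
grip_force: 0.0
```

send_rows(
  rows=[
    {"tx": 0,"ty": 0,"tz": 0,"turn": 0.12,"jaw": 1},
    {"tx": 0,"ty": 0,"tz": 0,"turn": 0.12,"jaw": 1},
    {"tx": 0,"ty": 0,"tz": 0,"turn": 0.12,"jaw": 1},
    {"tx": 0,"ty": 0,"tz": 0,"turn": 0.12,"jaw": 1},
    {"tx": 0,"ty": 0,"tz": 0,"turn": 0.12,"jaw": 1},
    {"tx": 0,"ty": 0,"tz": 0,"turn": 0.12,"jaw": 1},
    {"tx": 0,"ty": 0,"tz": 0,"turn": 0.12,"jaw": 1},
    {"tx": 0,"ty": 0,"tz": 0,"turn": 0.12,"jaw": 1},
  ],
)

```text
clock: 18.3
tool_pos: [0.6878, -0.0647, 0.1556]
eef_rot: [-180.0, 0.2, 22.5]
contact_force: [-0.5, -0.4, -0.7]
gripper_width: 1.001
grip_force: 0.0
```

send_rows(
  rows=[
    {"tx": 0,"ty": 0,"tz": 0,"turn": 0.109,"jaw": 1},
    {"tx": 0,"ty": 0,"tz": 0,"turn": 0,"jaw": 1},
    {"tx": 0,"ty": 0,"tz": 0,"turn": 0,"jaw": 1},
    {"tx": 0,"ty": 0,"tz": 0,"turn": 0,"jaw": 1},
    {"tx": 0,"ty": 0,"tz": 0,"turn": 0,"jaw": 1},
    {"tx": 0,"ty": 0,"tz": 0,"turn": 0,"jaw": 1},
    {"tx": 0,"ty": 0,"tz": 0,"turn": 0,"jaw": 1},
    {"tx": 0,"ty": 0,"tz": 0,"turn": 0,"jaw": 1},
  ],
)

```text
clock: 18.97
tool_pos: [0.6888, -0.0649, 0.1577]
eef_rot: [-180.0, -0.0, 16.6]
contact_force: [0.2, 0.0, -0.5]
gripper_width: 1.0
grip_force: 0.0
```

```bash
python3 plan.py .6896 -.0651 .036 16.6; python3 - <<'E'
from h import *
i=env.camera("scene")[:,:,::-1];cv2.imwrite("pics/s4.png",cv2.resize(i[100:300,150:400],None,fx=3,fy=3))
E
```

```text
pos [ 0.6888 -0.0649  0.1577] yaw 16.6 -> tx 0.7 ty 0.4 tz 121.7 turn 0.000 dist 122
if turned first: tx 0.7 ty 0.4
t 18.97 j [-25.  37.  38.  92. -26.  60. -53.] F [ 0.2  0.  -0.5] w 1.0 0.0
```

View pics/s4.png

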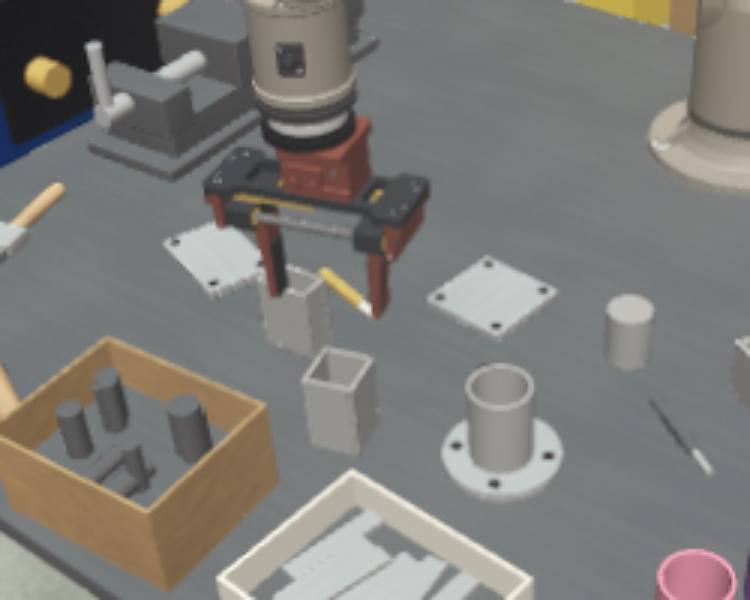

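The open gripper is over the square tube at (340,400), aligned with its sides. The large pipe stands central on its disc at (500,430). Descend and grip.

send_rows(
  rows=[
    {"tx": 0.7,"ty": 0.4,"tz": 20,"turn": 0,"jaw": 1},
    {"tx": 0,"ty": 0,"tz": 20,"turn": 0,"jaw": 1},
    {"tx": 0,"ty": 0,"tz": 20,"turn": 0,"jaw": 1},
    {"tx": 0,"ty": 0,"tz": 20,"turn": 0,"jaw": 1},
    {"tx": 0,"ty": 0,"tz": 20,"turn": 0,"jaw": 1},
    {"tx": 0,"ty": 0,"tz": 20,"turn": 0,"jaw": 1},
    {"tx": 0,"ty": 0,"tz": 0,"turn": 0,"jaw": 0.9},
    {"tx": 0,"ty": 0,"tz": 0,"turn": 0,"jaw": 0.8},
  ],
)

```text
clock: 19.68
tool_pos: [0.689, -0.0649, 0.037]
eef_rot: [-180.0, 0.1, 16.6]
contact_force: [-0.1, 0.2, 1.0]
gripper_width: 0.886
grip_force: 0.0
```

send_rows(
  rows=[
    {"jaw": 0.7,"tx": 0,"ty": 0,"tz": 0,"turn": 0},
    {"jaw": 0.6,"tx": 0,"ty": 0,"tz": 0,"turn": 0},
    {"jaw": 0.5,"tx": 0,"ty": 0,"tz": 0,"turn": 0},
    {"jaw": 0.4,"tx": 0,"ty": 0,"tz": 0,"turn": 0},
    {"jaw": 0.4,"tx": 0,"ty": 0,"tz": 0,"turn": 0},
    {"jaw": 0.4,"tx": 0,"ty": 0,"tz": 0,"turn": 0},
    {"jaw": 0.4,"tx": 0,"ty": 0,"tz": 0,"turn": 0},
    {"jaw": 0.4,"tx": 0,"ty": 0,"tz": 0,"turn": 0},
  ],
)

```text
clock: 20.35
tool_pos: [0.6902, -0.0649, 0.0387]
eef_rot: [180.0, -0.1, 16.6]
contact_force: [-1.5, 0.8, 6.4]
gripper_width: 0.569
grip_force: 30.0
```

send_rows(
  rows=[
    {"jaw": 0.4,"tx": 0,"ty": 0,"tz": 0,"turn": 0},
    {"jaw": 0.4,"tx": 0,"ty": 0,"tz": 0,"turn": 0},
    {"jaw": 0.4,"tx": 0,"ty": 0,"tz": -24,"turn": 0},
    {"jaw": 0.4,"tx": 0,"ty": 0,"tz": -24,"turn": 0},
    {"jaw": 0.4,"tx": 0,"ty": 0,"tz": -24,"turn": 0},
    {"jaw": 0.4,"tx": 0,"ty": 0,"tz": -24,"turn": 0},
    {"jaw": 0.4,"tx": 0,"ty": 0,"tz": -24,"turn": 0},
    {"jaw": 0.4,"tx": 0,"ty": 0,"tz": 0,"turn": 0},
  ],
)

```text
clock: 21.02
tool_pos: [0.6918, -0.0657, 0.162]
eef_rot: [179.9, -0.4, 16.6]
contact_force: [1.3, -0.2, -3.2]
gripper_width: 0.569
grip_force: 30.0
```

```bash
python3 plan.py .4435 -.0703 .158 -4.7
```

```text
pos [ 0.6918 -0.0657  0.162 ] yaw 16.6 -> tx -239.3 ty -66.5 tz 4.0 turn 0.372 dist 248
if turned first: tx -247.1 ty 24.9
t 21.02 j [-25.  37.  38.  92. -26.  60. -53.] F [ 1.3 -0.2 -3.2] w 0.569 30.0
```

send_rows(
  rows=[
    {"tx": -29.5,"ty": -8.2,"tz": 0,"turn": 0,"jaw": 0.4},
    {"tx": -29.5,"ty": -8.2,"tz": 0,"turn": 0,"jaw": 0.4},
    {"tx": -29.5,"ty": -8.2,"tz": 0,"turn": 0,"jaw": 0.4},
    {"tx": -29.5,"ty": -8.2,"tz": 0,"turn": 0,"jaw": 0.4},
    {"tx": -29.5,"ty": -8.2,"tz": 0,"turn": 0,"jaw": 0.4},
    {"tx": -29.5,"ty": -8.2,"tz": 0,"turn": 0,"jaw": 0.4},
    {"tx": -29.5,"ty": -8.2,"tz": 0,"turn": 0,"jaw": 0.4},
    {"tx": -29.5,"ty": -8.2,"tz": 0,"turn": 0,"jaw": 0.4},
  ],
)

```text
clock: 21.68
tool_pos: [0.4419, -0.0693, 0.1561]
eef_rot: [-180.0, 0.1, 16.6]
contact_force: [0.6, -0.3, -2.1]
gripper_width: 0.569
grip_force: 30.0
```

send_rows(
  rows=[
    {"tx": 0,"ty": 0,"tz": 0,"turn": 0.093,"jaw": 0.4},
    {"tx": 0,"ty": 0,"tz": 0,"turn": 0.093,"jaw": 0.4},
    {"tx": 0,"ty": 0,"tz": 0,"turn": 0.093,"jaw": 0.4},
    {"tx": 0,"ty": 0,"tz": 0,"turn": 0.093,"jaw": 0.4},
    {"tx": 0,"ty": 0,"tz": 0,"turn": 0,"jaw": 0.4},
    {"tx": 0,"ty": 0,"tz": 0,"turn": 0,"jaw": 0.4},
    {"tx": 0,"ty": 0,"tz": 0,"turn": 0,"jaw": 0.4},
    {"tx": 0,"ty": 0,"tz": 0,"turn": 0,"jaw": 0.4},
  ],
)

```text
clock: 22.35
tool_pos: [0.4444, -0.0695, 0.1573]
eef_rot: [180.0, 0.0, -4.6]
contact_force: [-0.7, -0.0, -3.4]
gripper_width: 0.567
grip_force: 30.0
```

```bash
python3 plan.py .4435 -.0703 .062 -4.7
```

```text
pos [ 0.4444 -0.0695  0.1573] yaw -4.6 -> tx -0.8 ty 0.8 tz 95.3 turn 0.002 dist 95
if turned first: tx -0.8 ty 0.8
t 22.35 j [-42.  15.  51. 125. -16.  47. -76.] F [-0.7 -0.  -3.4] w 0.567 30.0
```

send_rows(
  rows=[
    {"tx": -0.8,"ty": 0.8,"tz": 20,"turn": 0.002,"jaw": 0.4},
    {"tx": 0,"ty": 0,"tz": 20,"turn": 0,"jaw": 0.4},
    {"tx": 0,"ty": 0,"tz": 20,"turn": 0,"jaw": 0.4},
    {"tx": 0,"ty": 0,"tz": 20,"turn": 0,"jaw": 0.4},
    {"tx": 0,"ty": 0,"tz": 10,"turn": 0,"jaw": 0.4},
    {"tx": 0,"ty": 0,"tz": 5,"turn": 0,"jaw": 0.4},
    {"tx": 0,"ty": 0,"tz": 0,"turn": 0,"jaw": 0.4},
    {"tx": 0,"ty": 0,"tz": 0,"turn": 0,"jaw": 0.4},
  ],
)

```text
clock: 23.02
tool_pos: [0.4443, -0.0705, 0.0631]
eef_rot: [-180.0, -0.0, -4.8]
contact_force: [0.9, 0.2, -4.3]
gripper_width: 0.565
grip_force: 30.0
```

```bash
python3 plan.py .4435 -.0703 .048 -4.7;  python3 - <<'E'
from h import *
i=env.camera("scene")[:,:,::-1];cv2.imwrite("pics/s5.png",cv2.resize(i[100:260,230:430],None,fx=3.5,fy=3.5))
E
```

```text
pos [ 0.4443 -0.0705  0.0631] yaw -4.8 -> tx -0.8 ty -0.1 tz 15.1 turn -0.002 dist 15
if turned first: tx -0.8 ty -0.1
t 23.02 j [-32.  25.  41. 129. -29.  35. -65.] F [ 0.9  0.2 -4.3] w 0.565 30.0
```

View pics/s5.png

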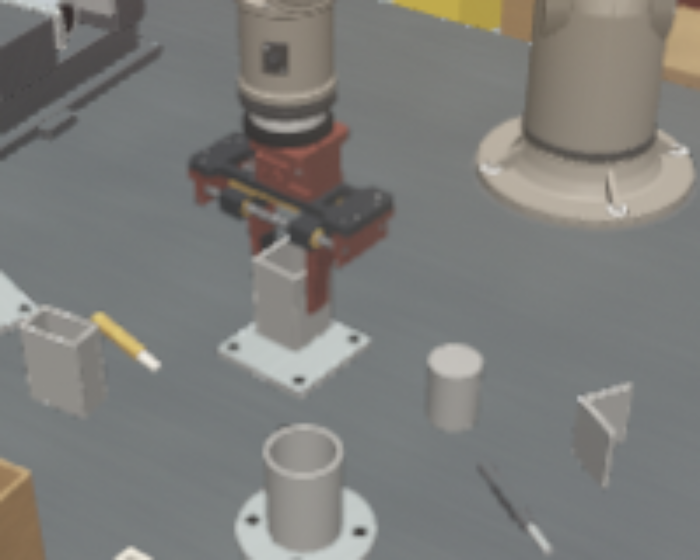

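The square tube at (290,300) hangs over the square plate with its sides parallel to the plate's. Lower it to contact and release.

send_rows(
  rows=[
    {"tx": -0.8,"ty": 0,"tz": 4,"turn": -0.002,"jaw": 0.4},
    {"tx": 0,"ty": 0,"tz": 4,"turn": 0,"jaw": 0.4},
    {"tx": 0,"ty": 0,"tz": 3,"turn": 0,"jaw": 0.4},
    {"tx": 0,"ty": 0,"tz": 2,"turn": 0,"jaw": 0.4},
    {"tx": 0,"ty": 0,"tz": 1,"turn": 0,"jaw": 0.4},
    {"tx": 0,"ty": 0,"tz": 1,"turn": 0,"jaw": 0.4},
    {"tx": 0,"ty": 0,"tz": 0,"turn": 0,"jaw": 0.4},
    {"tx": 0,"ty": 0,"tz": 0,"turn": 0,"jaw": 0.4},
  ],
)

```text
clock: 23.73
tool_pos: [0.443, -0.0701, 0.0486]
eef_rot: [-179.9, 0.0, -4.7]
contact_force: [-6.5, 1.4, 17.8]
gripper_width: 0.569
grip_force: 30.0
```

```bash
python3 plan.py .4435 -.0703 .048 -4.7
```

```text
pos [ 0.443  -0.0701  0.0486] yaw -4.7 -> tx 0.6 ty 0.1 tz 0.6 turn -0.001 dist 1
if turned first: tx 0.6 ty 0.1
t 23.73 j [-30.  27.  39. 129. -31.  33. -63.] F [-6.5  1.4 17.8] w 0.569 30.0
```

send_rows(
  rows=[
    {"tx": 0.5,"ty": 0,"tz": -0.6,"turn": 0,"jaw": 0.4},
    {"tx": 0,"ty": 0,"tz": 0,"turn": 0,"jaw": 0.4},
    {"tx": 0,"ty": 0,"tz": 0,"turn": 0,"jaw": 0.6},
    {"tx": 0,"ty": 0,"tz": 0,"turn": 0,"jaw": 0.8},
    {"tx": 0,"ty": 0,"tz": 0,"turn": 0,"jaw": 0.9},
    {"tx": 0,"ty": 0,"tz": 0,"turn": 0,"jaw": 0.9},
    {"tx": 0,"ty": 0,"tz": 0,"turn": 0,"jaw": 0.9},
    {"tx": 0,"ty": 0,"tz": 0,"turn": 0,"jaw": 0.9},
  ],
)

```text
clock: 24.4
tool_pos: [0.4436, -0.0702, 0.0482]
eef_rot: [180.0, -0.0, -4.7]
contact_force: [-0.4, 0.9, -0.2]
gripper_width: 0.891
grip_force: 0.0
```

send_rows(
  rows=[
    {"tx": 0,"ty": 0,"tz": -15,"turn": 0,"jaw": 0.9},
    {"tx": 0,"ty": 0,"tz": -20,"turn": 0,"jaw": 0.9},
    {"tx": 0,"ty": 0,"tz": -20,"turn": 0,"jaw": 0.9},
    {"tx": 0,"ty": 0,"tz": -20,"turn": 0,"jaw": 0.9},
    {"tx": 0,"ty": 0,"tz": -20,"turn": 0,"jaw": 0.9},
    {"tx": 0,"ty": 0,"tz": -15,"turn": 0,"jaw": 1},
    {"tx": 0,"ty": 0,"tz": 0,"turn": 0,"jaw": 1},
    {"tx": 0,"ty": 0,"tz": 0,"turn": 0,"jaw": 1},
  ],
)

```text
clock: 25.07
tool_pos: [0.444, -0.0699, 0.1585]
eef_rot: [-179.9, -0.1, -4.7]
contact_force: [-0.6, -0.0, -0.4]
gripper_width: 0.994
grip_force: 0.0
```

```bash
python3 plan.py .6113 -.1958 .158 94.5
```

```text
pos [ 0.444  -0.0699  0.1585] yaw -4.7 -> tx 177.1 ty 111.9 tz 0.5 turn -1.731 dist 209
if turned first: tx -138.7 ty 156.9
t 25.07 j [-43.  15.  52. 125. -16.  47. -76.] F [-0.6 -0.  -0.4] w 0.994 0.0
```

send_rows(
  rows=[
    {"tx": 25.3,"ty": 16,"tz": 0,"turn": 0,"jaw": 1},
    {"tx": 25.3,"ty": 16,"tz": 0,"turn": 0,"jaw": 1},
    {"tx": 25.3,"ty": 16,"tz": 0,"turn": 0,"jaw": 1},
    {"tx": 25.3,"ty": 16,"tz": 0,"turn": 0,"jaw": 1},
    {"tx": 25.3,"ty": 16,"tz": 0,"turn": 0,"jaw": 1},
    {"tx": 25.3,"ty": 16,"tz": 0,"turn": 0,"jaw": 1},
    {"tx": 25.3,"ty": 16,"tz": 0,"turn": 0,"jaw": 1},
    {"tx": 0,"ty": 0,"tz": 0,"turn": -0.11,"jaw": 1},
  ],
)

```text
clock: 25.73
tool_pos: [0.6133, -0.1998, 0.1558]
eef_rot: [179.8, 0.0, 1.5]
contact_force: [-0.3, -0.5, 0.8]
gripper_width: 0.999
grip_force: 0.0
```

send_rows(
  rows=[
    {"tx": 0,"ty": 0,"tz": 0,"turn": -0.12,"jaw": 1},
    {"tx": 0,"ty": 0,"tz": 0,"turn": -0.12,"jaw": 1},
    {"tx": 0,"ty": 0,"tz": 0,"turn": -0.12,"jaw": 1},
    {"tx": 0,"ty": 0,"tz": 0,"turn": -0.12,"jaw": 1},
    {"tx": 0,"ty": 0,"tz": 0,"turn": -0.12,"jaw": 1},
    {"tx": 0,"ty": 0,"tz": 0,"turn": -0.12,"jaw": 1},
    {"tx": 0,"ty": 0,"tz": 0,"turn": -0.12,"jaw": 1},
    {"tx": 0,"ty": 0,"tz": 0,"turn": -0.12,"jaw": 1},
  ],
)

```text
clock: 26.4
tool_pos: [0.6099, -0.1961, 0.1561]
eef_rot: [-179.8, 0.0, 56.9]
contact_force: [-0.5, 0.6, -0.2]
gripper_width: 1.001
grip_force: 0.0
```

send_rows(
  rows=[
    {"tx": 0,"ty": 0,"tz": 0,"turn": -0.11,"jaw": 1},
    {"tx": 0,"ty": 0,"tz": 0,"turn": -0.11,"jaw": 1},
    {"tx": 0,"ty": 0,"tz": 0,"turn": -0.11,"jaw": 1},
    {"tx": 0,"ty": 0,"tz": 0,"turn": -0.11,"jaw": 1},
    {"tx": 0,"ty": 0,"tz": 0,"turn": -0.11,"jaw": 1},
    {"tx": 0,"ty": 0,"tz": 0,"turn": -0.11,"jaw": 1},
    {"tx": 0,"ty": 0,"tz": 0,"turn": 0,"jaw": 1},
    {"tx": 0,"ty": 0,"tz": 0,"turn": 0,"jaw": 1},
  ],
)

```text
clock: 27.07
tool_pos: [0.6101, -0.1963, 0.1567]
eef_rot: [-179.9, -0.1, 94.2]
contact_force: [-0.5, -0.9, 0.2]
gripper_width: 1.002
grip_force: 0.0
```

```bash
python3 plan.py .6113 -.1958 .036 94.5
```

```text
pos [ 0.6101 -0.1963  0.1567] yaw 94.2 -> tx 0.4 ty 1.3 tz 120.7 turn -0.005 dist 121
if turned first: tx 0.4 ty 1.3
t 27.07 j [ -2.  29.  19.  99. -11.  55.  26.] F [-0.5 -0.9  0.2] w 1.002 0.0
```

send_rows(
  rows=[
    {"tx": 0.4,"ty": 1,"tz": 20,"turn": -0.005,"jaw": 1},
    {"tx": 0,"ty": 0,"tz": 20,"turn": 0,"jaw": 1},
    {"tx": 0,"ty": 0,"tz": 20,"turn": 0,"jaw": 1},
    {"tx": 0,"ty": 0,"tz": 20,"turn": 0,"jaw": 1},
    {"tx": 0,"ty": 0,"tz": 20,"turn": 0,"jaw": 1},
    {"tx": 0,"ty": 0,"tz": 20,"turn": 0,"jaw": 1},
    {"tx": 0,"ty": 0,"tz": 0,"turn": 0,"jaw": 0.9},
    {"tx": 0,"ty": 0,"tz": 0,"turn": 0,"jaw": 0.8},
  ],
)

```text
clock: 27.73
tool_pos: [0.6106, -0.1956, 0.0369]
eef_rot: [-179.8, -0.1, 94.6]
contact_force: [-0.8, -0.6, 0.5]
gripper_width: 0.887
grip_force: 0.0
```

send_rows(
  rows=[
    {"jaw": 0.6,"tx": 0,"ty": 0,"tz": 0,"turn": 0},
    {"jaw": 0.5,"tx": 0,"ty": 0,"tz": 0,"turn": 0},
    {"jaw": 0.4,"tx": 0,"ty": 0,"tz": 0,"turn": 0},
    {"jaw": 0.3,"tx": 0,"ty": 0,"tz": 0,"turn": 0},
    {"jaw": 0.2,"tx": 0,"ty": 0,"tz": 0,"turn": 0},
    {"jaw": 0.2,"tx": 0,"ty": 0,"tz": 0,"turn": 0},
    {"jaw": 0.2,"tx": 0,"ty": 0,"tz": 0,"turn": 0},
    {"jaw": 0.2,"tx": 0,"ty": 0,"tz": 0,"turn": 0},
  ],
)

```text
clock: 28.4
tool_pos: [0.6113, -0.196, 0.0385]
eef_rot: [-180.0, -0.0, 94.7]
contact_force: [-2.5, 1.1, 5.5]
gripper_width: 0.401
grip_force: 30.0
```

send_rows(
  rows=[
    {"jaw": 0.2,"tx": 0,"ty": 0,"tz": 0,"turn": 0},
    {"jaw": 0.2,"tx": 0,"ty": 0,"tz": 0,"turn": 0},
    {"jaw": 0.2,"tx": 0,"ty": 0,"tz": -24,"turn": 0},
    {"jaw": 0.2,"tx": 0,"ty": 0,"tz": -24,"turn": 0},
    {"jaw": 0.2,"tx": 0,"ty": 0,"tz": -24,"turn": 0},
    {"jaw": 0.2,"tx": 0,"ty": 0,"tz": -24,"turn": 0},
    {"jaw": 0.2,"tx": 0,"ty": 0,"tz": -24,"turn": 0},
    {"jaw": 0.2,"tx": 0,"ty": 0,"tz": 0,"turn": 0},
  ],
)

```text
clock: 29.07
tool_pos: [0.6144, -0.1967, 0.1623]
eef_rot: [179.6, 0.1, 94.7]
contact_force: [2.5, -0.7, -4.5]
gripper_width: 0.395
grip_force: 30.0
```

```bash
python3 plan.py .556 -.3683 .158 72.1
```

```text
pos [ 0.6144 -0.1967  0.1623] yaw 94.7 -> tx -166.2 ty -72.2 tz 4.3 turn 0.394 dist 181
if turned first: tx -181.2 ty -2.9
t 29.07 j [ -2.  29.  19.  98. -11.  55.  26.] F [ 2.5 -0.7 -4.5] w 0.395 30.0
```

send_rows(
  rows=[
    {"tx": -27.6,"ty": -11.8,"tz": 0,"turn": 0,"jaw": 0.2},
    {"tx": -27.6,"ty": -11.8,"tz": 0,"turn": 0,"jaw": 0.2},
    {"tx": -27.6,"ty": -11.8,"tz": 0,"turn": 0,"jaw": 0.2},
    {"tx": -27.6,"ty": -11.8,"tz": 0,"turn": 0,"jaw": 0.2},
    {"tx": -27.6,"ty": -11.8,"tz": 0,"turn": 0,"jaw": 0.2},
    {"tx": -27.6,"ty": -11.8,"tz": 0,"turn": 0,"jaw": 0.2},
    {"tx": 0,"ty": 0,"tz": 0,"turn": 0.098,"jaw": 0.2},
    {"tx": 0,"ty": 0,"tz": 0,"turn": 0.098,"jaw": 0.2},
  ],
)

```text
clock: 29.73
tool_pos: [0.552, -0.3696, 0.1558]
eef_rot: [-179.8, 0.0, 82.9]
contact_force: [0.8, 1.0, -5.1]
gripper_width: 0.394
grip_force: 30.0
```

send_rows(
  rows=[
    {"tx": 0,"ty": 0,"tz": 0,"turn": 0.098,"jaw": 0.2},
    {"tx": 0,"ty": 0,"tz": 0,"turn": 0.098,"jaw": 0.2},
    {"tx": 0,"ty": 0,"tz": 0,"turn": 0,"jaw": 0.2},
    {"tx": 0,"ty": 0,"tz": 0,"turn": 0,"jaw": 0.2},
    {"tx": 0,"ty": 0,"tz": 0,"turn": 0,"jaw": 0.2},
    {"tx": 0,"ty": 0,"tz": 0,"turn": 0,"jaw": 0.2},
    {"tx": 0,"ty": 0,"tz": 0,"turn": 0,"jaw": 0.2},
    {"tx": 0,"ty": 0,"tz": 0,"turn": 0,"jaw": 0.2},
  ],
)

```text
clock: 30.4
tool_pos: [0.5548, -0.3668, 0.1582]
eef_rot: [180.0, -0.0, 72.3]
contact_force: [-1.1, 0.1, -4.4]
gripper_width: 0.4
grip_force: 30.0
```

```bash
python3 plan.py .556 -.3683 .062 72.1
```

```text
pos [ 0.5548 -0.3668  0.1582] yaw 72.3 -> tx -1.0 ty 1.6 tz 96.2 turn 0.003 dist 96
if turned first: tx -1.0 ty 1.6
t 30.4 j [ 10.  32.  26.  95. -16.  56.  24.] F [-1.1  0.1 -4.4] w 0.4 30.0
```

send_rows(
  rows=[
    {"tx": -1,"ty": 1.5,"tz": 20,"turn": 0.003,"jaw": 0.2},
    {"tx": 0,"ty": 0,"tz": 20,"turn": 0,"jaw": 0.2},
    {"tx": 0,"ty": 0,"tz": 20,"turn": 0,"jaw": 0.2},
    {"tx": 0,"ty": 0,"tz": 20,"turn": 0,"jaw": 0.2},
    {"tx": 0,"ty": 0,"tz": 10,"turn": 0,"jaw": 0.2},
    {"tx": 0,"ty": 0,"tz": 5,"turn": 0,"jaw": 0.2},
    {"tx": 0,"ty": 0,"tz": 0,"turn": 0,"jaw": 0.2},
    {"tx": 0,"ty": 0,"tz": 0,"turn": 0,"jaw": 0.2},
  ],
)

```text
clock: 31.07
tool_pos: [0.5564, -0.3687, 0.0641]
eef_rot: [179.9, 0.0, 72.1]
contact_force: [0.3, 0.2, -4.2]
gripper_width: 0.398
grip_force: 30.0
```

```bash
python3 plan.py .556 -.3683 .048 72.1;  python3 - <<'E'
from h import *
i=env.camera("scene")[:,:,::-1];cv2.imwrite("pics/s6.png",cv2.resize(i[100:260,130:330],None,fx=3.5,fy=3.5))
E
```

```text
pos [ 0.5564 -0.3687  0.0641] yaw 72.1 -> tx 0.2 ty -0.5 tz 16.1 turn -0.001 dist 16
if turned first: tx 0.2 ty -0.5
t 31.07 j [ 12.  38.  23.  98. -19.  47.  26.] F [ 0.3  0.2 -4.2] w 0.398 30.0
```

View pics/s6.png

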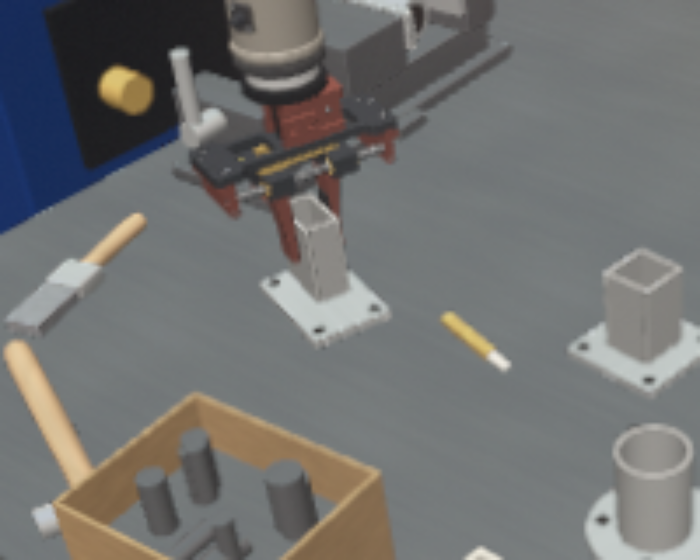

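The oblong tube at (320,250) hangs over the oblong plate with its long side along the plate's. The square tube stands square on its plate at (645,310). Lower and release.

send_rows(
  rows=[
    {"tx": 0.2,"ty": -0.4,"tz": 4,"turn": 0,"jaw": 0.2},
    {"tx": 0,"ty": 0,"tz": 4,"turn": 0,"jaw": 0.2},
    {"tx": 0,"ty": 0,"tz": 3,"turn": 0,"jaw": 0.2},
    {"tx": 0,"ty": 0,"tz": 2,"turn": 0,"jaw": 0.2},
    {"tx": 0,"ty": 0,"tz": 1,"turn": 0,"jaw": 0.2},
    {"tx": 0,"ty": 0,"tz": 1,"turn": 0,"jaw": 0.2},
    {"tx": 0,"ty": 0,"tz": 0,"turn": 0,"jaw": 0.2},
    {"tx": 0,"ty": 0,"tz": 0,"turn": 0,"jaw": 0.2},
  ],
)

```text
clock: 31.78
tool_pos: [0.5556, -0.3679, 0.0485]
eef_rot: [-180.0, -0.0, 72.1]
contact_force: [-2.5, 1.8, -0.5]
gripper_width: 0.393
grip_force: 30.0
```

```bash
python3 plan.py .556 -.3683 .048 72.1
```

```text
pos [ 0.5556 -0.3679  0.0485] yaw 72.1 -> tx -0.3 ty 0.6 tz 0.5 turn -0.001 dist 1
if turned first: tx -0.3 ty 0.6
t 31.78 j [ 13.  39.  22.  99. -20.  46.  26.] F [-2.5  1.8 -0.5] w 0.393 30.0
```

send_rows(
  rows=[
    {"tx": 0,"ty": 0.3,"tz": 0,"turn": 0,"jaw": 0.2},
    {"tx": 0,"ty": 0,"tz": 0,"turn": 0,"jaw": 0.2},
    {"tx": 0,"ty": 0,"tz": 0,"turn": 0,"jaw": 0.6},
    {"tx": 0,"ty": 0,"tz": 0,"turn": 0,"jaw": 0.8},
    {"tx": 0,"ty": 0,"tz": 0,"turn": 0,"jaw": 0.8},
    {"tx": 0,"ty": 0,"tz": 0,"turn": 0,"jaw": 0.8},
    {"tx": 0,"ty": 0,"tz": 0,"turn": 0,"jaw": 0.8},
    {"tx": 0,"ty": 0,"tz": 0,"turn": 0,"jaw": 0.8},
  ],
)

```text
clock: 32.45
tool_pos: [0.5561, -0.368, 0.0483]
eef_rot: [180.0, 0.0, 72.1]
contact_force: [-1.3, -1.3, 0.0]
gripper_width: 0.787
grip_force: 0.0
```

send_rows(
  rows=[
    {"tx": 0,"ty": 0,"tz": -15,"turn": 0,"jaw": 0.8},
    {"tx": 0,"ty": 0,"tz": -20,"turn": 0,"jaw": 0.8},
    {"tx": 0,"ty": 0,"tz": -20,"turn": 0,"jaw": 0.8},
    {"tx": 0,"ty": 0,"tz": -20,"turn": 0,"jaw": 0.8},
    {"tx": 0,"ty": 0,"tz": -20,"turn": 0,"jaw": 0.8},
    {"tx": 0,"ty": 0,"tz": -20,"turn": 0,"jaw": 0.8},
    {"tx": 0,"ty": 0,"tz": -20,"turn": 0,"jaw": 0.8},
    {"tx": 0,"ty": 0,"tz": -20,"turn": 0,"jaw": 0.8},
  ],
)

```text
clock: 33.12
tool_pos: [0.5558, -0.3681, 0.2056]
eef_rot: [179.9, 0.0, 72.0]
contact_force: [0.4, -0.3, -0.6]
gripper_width: 0.8
grip_force: 0.0
```

send_rows(
  rows=[
    {"tx": 20,"ty": -25,"tz": 0,"turn": 0,"jaw": 0.8},
    {"tx": 20,"ty": -25,"tz": 0,"turn": 0,"jaw": 0.8},
    {"tx": 20,"ty": -25,"tz": 0,"turn": 0,"jaw": 0.8},
    {"tx": 20,"ty": -25,"tz": 0,"turn": 0,"jaw": 0.8},
    {"tx": 20,"ty": 0,"tz": 0,"turn": 0,"jaw": 0.8},
    {"tx": 20,"ty": 0,"tz": 0,"turn": 0,"jaw": 0.8},
    {"tx": 20,"ty": 0,"tz": 0,"turn": 0,"jaw": 0.8},
    {"tx": 0,"ty": 0,"tz": 0,"turn": 0,"jaw": 0.8},
  ],
)

```text
clock: 33.78
tool_pos: [0.5055, -0.1998, 0.2043]
eef_rot: [179.9, -0.1, 72.4]
contact_force: [-0.6, 0.1, -0.4]
gripper_width: 0.8
grip_force: 0.0
```

```bash
python3 - <<'E'
from h import *
img=env.camera("top")[:,:,::-1].copy();cv2.imwrite("pics/t2.png",img)
for z,lo,hi in((.09,700,5000),(.08,900,1900),(.06,900,1900)):
    o=ortho(img,z,.3,.8,-.5,.5,1000);g=cv2.cvtColor(o,cv2.COLOR_BGR2GRAY)
    _,t=cv2.threshold(g,200 if 0 else 150,255,0)
    # warm-white rims only: drop bluish plates
    t[(o[:,:,0].astype(int)-o[:,:,2])>8]=0
    for c in cv2.findContours(t,cv2.RETR_EXTERNAL,cv2.CHAIN_APPROX_NONE)[0]:
        h=cv2.convexHull(c)
        if not lo<cv2.contourArea(h)<hi: continue
        (u,v),wh,an=cv2.minAreaRect(c);print(z,round(.8-(v+.5)/1000,4),round(.5-(u+.5)/1000,4),np.round(wh,1),"yaw",round(90-an,1))
o=ortho(img,.09,.38,.72,-.44,.46,880);cv2.imwrite("pics/t2o.png",o)
E
```

```text
0.09 0.4185 0.2301 [48.4 48.1] yaw 57.7
0.09 0.44 0.0925 [43. 42.] yaw 0.0
0.09 0.4429 -0.0702 [51.1 51.2] yaw 85.8
0.09 0.5105 0.3925 [32. 32.] yaw 0.0
0.09 0.5169 -0.1815 [90.4 10.3] yaw 75.1
0.09 0.5542 0.4883 [22.7 72.5] yaw 87.6
0.09 0.6347 0.077 [59.4 59. ] yaw 53.1
0.09 0.718 0.318 [57. 57.] yaw 0.0
0.09 0.7816 -0.4333 [137.5  19.5] yaw 68.6
0.09 0.788 0.1225 [ 23. 190.] yaw 0.0
0.08 0.422 0.2181 [66.2 35.9] yaw 13.1
0.08 0.44 0.094 [43. 43.] yaw 0.0
0.08 0.5179 -0.1841 [91.7 10.6] yaw 74.9
0.08 0.5555 0.491 [74. 17.] yaw 0.0
0.06 0.4212 0.2231 [67.1 36.6] yaw 12.2
0.06 0.44 0.0955 [45. 44.] yaw 0.0
0.06 0.5201 -0.189 [93.8 10.9] yaw 74.5
0.06 0.7903 -0.4596 [92.8 20.5] yaw 69.4
0.06 0.794 0.123 [ 11. 189.] yaw 0.0
```

View pics/t2o.png

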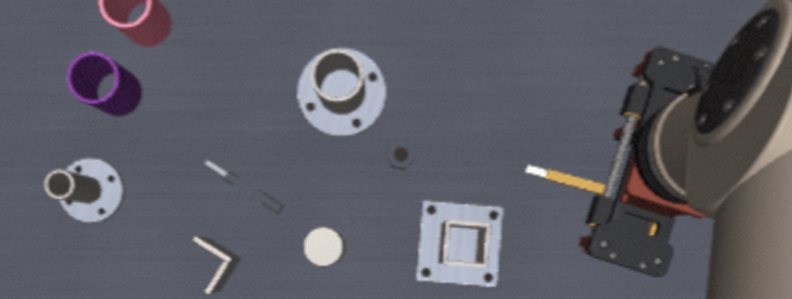

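The three visible tubes sit within about 1.5 mm of their plate centres: large pipe (338,75), small pipe (60,184), square tube (465,243). The arm hides the oblong tube, so I move it aside and check.

send_rows(
  rows=[
    {"tx": 30,"ty": 0,"tz": 0,"turn": 0,"jaw": 0.8},
    {"tx": 30,"ty": 0,"tz": 0,"turn": 0,"jaw": 0.8},
    {"tx": 30,"ty": 0,"tz": 0,"turn": 0,"jaw": 0.8},
    {"tx": 30,"ty": 0,"tz": 0,"turn": 0,"jaw": 0.8},
    {"tx": 30,"ty": 0,"tz": 0,"turn": 0,"jaw": 0.8},
    {"tx": 30,"ty": 0,"tz": 0,"turn": 0,"jaw": 0.8},
    {"tx": 20,"ty": 0,"tz": 0,"turn": 0,"jaw": 0.8},
    {"tx": 0,"ty": 0,"tz": 0,"turn": 0,"jaw": 0.8},
  ],
)

```text
clock: 34.5
tool_pos: [0.5668, -0.0097, 0.2037]
eef_rot: [180.0, -0.1, 72.4]
contact_force: [0.7, 1.0, -0.4]
gripper_width: 0.8
grip_force: 0.0
```

```bash
python3 - <<'E'
from h import *
img=env.camera("top")[:,:,::-1].copy()
o=ortho(img,.09,.3,.8,-.5,.5,1000);g=cv2.cvtColor(o,cv2.COLOR_BGR2GRAY)
_,t=cv2.threshold(g,150,255,0);t[(o[:,:,0].astype(int)-o[:,:,2])>8]=0
for c in cv2.findContours(t,cv2.RETR_EXTERNAL,cv2.CHAIN_APPROX_NONE)[0]:
    (u,v),wh,an=cv2.minAreaRect(c)
    if 700<cv2.contourArea(cv2.convexHull(c))<5000:print(round(.8-(v+.5)/1000,4),round(.5-(u+.5)/1000,4),np.round(wh,1),"yaw",round(90-an,1))
cv2.imwrite("pics/t3.png",cv2.resize(img[120:300,380:520],None,fx=3,fy=3))
E
```

```text
0.4219 0.2153 [64.  34.4] yaw 12.6
0.4399 0.0974 [33.1 42.5] yaw 84.3
0.5457 -0.3594 [61.7 24. ] yaw 49.1
0.6352 0.0863 [40.6 57.3] yaw 88.9
0.6975 -0.15 [82. 37.] yaw 0.0
0.7035 0.0415 [38. 84.] yaw 90.0
0.7805 -0.4374 [127.3  16.9] yaw 69.0
0.781 -0.053 [ 37. 121.] yaw 0.0
0.7875 0.1416 [152.6  12.1] yaw 85.2
```

View pics/t3.png

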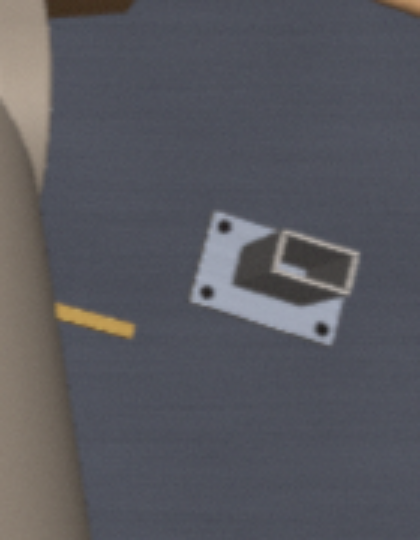

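The oblong tube stands aligned on its plate, with rim corners at about (283,230), (357,252), (348,292) and (273,270). I'll check its centre against the projected target and hand in if it agrees.

```bash
python3 - <<'E'
from h import *
e=(proj([.556,-.3683,.09])[0]-[380,120])*3;d=np.linalg.norm(e-[315.3,261]);print(e,d)
if d<6: print(env.job_done())
E
```

```text
[315.34741831 262.13647347] 1.1374622780821353
the job is handed in; nothing more can be done
None
```

The job is handed in: all four tubes stand upright, aligned and within about 2 mm of their plate centres by the camera, and I did not touch the solid bar, the angle iron or the pink and purple look-alikes.

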